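# Scrub a glass jar in the wash cradle

## Task

Lock the glass jar in its leaning wash cradle by swinging the keeper bar down across it until it snaps past the catch. Then take the long brush from its stand and scrub the jar: feel for the middle of the jar's bottom, whose thickness is not known, draw the brush up along the lower inner wall (the side towards the robot) while rubbing it to beyond mid-height, go down to the middle of the bottom again, and draw it up in the same way along the upper inner wall (the side under the keeper bar). Be gentle with the glass, stand the brush back upright, head down, in its stand, and leave the jar locked in and the other things alone.

Things in the scene. Friction and masses are not known exactly. Their poses are not given: they have to be found in the camera images.
- cradle: fixed wash cradle; origin at the bench under the bed's origin, z up, x away from the jar's mouth, y level. White base plate 250 mm wide (y), 200 mm deep. Catch post with a sprung ball at y = -110 mm, 167 mm tall; hinge post at y = +96 mm, 161 mm tall
- bed: the cradle's leaning bed: white foot plate and two steel rails. Origin: middle of the foot plate's upper face, where the jar's underside sits, 65 mm above the bench. z: the jar's axis out of its mouth, 27 degrees from vertical; x: across the jar to its upper wall, under the keeper bar (-x: lower wall, on the rails, the robot's side); y level
- jar: plain straight glass jar, loose on the bed, outer diameter 86 mm, height 125 mm, wall 4 mm (inner radius 39 mm), glass bottom of unknown thickness, 6 to 22 mm from jar to jar, so the depth must be felt. Origin: centre of its underside; z runs along its axis to the mouth
- keeper (a joint): angle of the keeper bar, a round steel bar 12 mm thick, 165 mm long, hinged at the cradle's +y side; 0 = shut, level across the jar; starts raised, grows as it opens upward, to 1.5. It stays where left. In the last 0.08 rad its end must be pressed past a sprung ball on the catch post (about 10 N)
- keeper_hinge (a point): point on the keeper bar's hinge axis, 157 mm above the bench; the axis is level and square to the bar
- keeper_press (a point): point on the top of the bar 138 mm from the hinge, a good place to push; with the bar shut it is 163 mm above the bench, 47 mm from the catch post's inner face
- brush: long jar brush standing head down in its stand. White round handle, diameter 26, length 95 mm. Origin: the handle's lower end, on its axis; z runs up the handle (top at 95 mm). Below the origin a springy 30 mm wire neck carries the round bristle head, diameter 41 (firm to 40), 75 mm long, which gives when pressed (aside 2 N for 10 mm, endwise 2.5 N per mm). Overall 200 mm
- brush_tip (a point): centre of the flat end of the bristle head, 105 mm below the handle's lower end
- stand: fixed white round brush stand: cup of outer diameter 68 mm, inner diameter 58 mm, 70 mm tall, inner floor 6 mm above the bench, on a round foot of 90 mm. Origin: centre of its underside
- spare_jar: bystander: another glass jar turned upside down, diameter 86 mm, 125 mm tall; origin under its centre
- jug: bystander: clear plastic jug with a side handle, diameter 104 mm, 130 mm tall; origin under its centre
- wash_bottle: bystander: plain white bottle, diameter 68 mm, 170 mm tall; origin under its centre

How it is judged:
By the outcome, as a careful person would: the job done as asked, in the order asked, and still so for the second after the job is handed in, with the robot touching nothing.
It also fails if it takes over 72 s, if anything falls off the work surface, if the arm or the gripper's body presses on something with over 40 N, if the wrist force passes 120 N, or if a joint passes its speed limit or range.

## Robot

A 6-joint arm with a two-finger parallel gripper is mounted at the origin on the work surface. World frame = base frame: x ahead of the robot, y to its left, z up, the work surface at z = 0. Lengths are in m, angles in rad, forces in N, time in s.
With the tool pointing down it reaches from about 0.325 to 0.85 m from the base axis. Payload 15.5 kg.
Tool frame: the origin (TCP) lies at the very end of the fingers, on their centre line; the grasp point (between the pads) lies 19 mm behind it (grip_point_offset is the z of the grasp point in the tool frame, in m); z points along the fingers, y is the line along which they close (so a half turn about z gives the same grasp; the last joint's range is limited). The gripper opens to 91 mm and grips with 3 to 60 N. Pads are 32 mm wide; open, the fingers measure 118 mm over their backs; the gripper's body (76 mm by 178 mm) begins 60 mm behind the grasp point.
Start: joints at [1.149, 0.494, 1.345, -0, 1.302, -0.096], TCP at [0.2, 0.592, 0.214] pointing down, gripper open.
Joint ranges: [-2.91, 2.91], [-0.82, 2.16], [0.22, 2.67], [-1.22, 4.37], [0.12, 2.79], [-3.08, 3.08]. Speed limits (rad/s): [1.89, 1.89, 2.57, 3.01, 3.01, 3.01].

## Interface

Orientations are given as a rotation vector (axis times angle).
In Python, from workcell import read_state, read_camera, finish_job, grip_point_offset gives the robot as it stands.
- The arm moves only by the tool apply_moves, never from a script. Its argument "targets" is a list of rows, each a list of 5 numbers: the opening, from 0 (shut) to 1 (fully open), then the shift along the tool's x, y, z in units of 25 mm (1.0 is 25 mm), then the turn about the tool's z in units of 6 degrees (1.0 is 6 degrees). A call has 1 to 8 rows; each row is the pose to reach, as a shift and turn from the pose commanded when the call began, along the tool's axes at that moment; what a row does not reach only later rows make up. A row lasts 1/10 s, in which the tool goes at most 50 mm and 8.59 degrees, less where a joint would pass 70% of its speed; a pose out of reach is approached as far as the arm can. A call with a gripper value outside its range is refused whole. The fingers move at their own pace and stop on an object; "force" is the grip in N (left out, the last holds). Time passes only in rows, so rows that repeat a pose let the fingers close. It gives the time, the measured TCP pose, the force, the opening and the grip force at its end, in the units of the state.
- read_state(): the state, without advancing time (a new reading comes with each control period).
- read_camera(name): name is "scene" or "top" or "wrist"; returns a dict with "image" (400x640x3 uint8, red, green, blue), "fx", "fy", "cx", "cy" (pixels), "k1" (the pictures are not rectified: a ray, as slopes to the right and down, at radius r is drawn at 1 + k1 r^2 times it, then the intrinsics apply), "R" (3x3) and "t" (3): a world point X has camera coordinates R X + t. Camera axes: x right, y down, z forward; pixel columns grow to the right and rows downward; lengths in m; the calibration is good to about 2 mm. A picture is of the moment at which its call begins. There is no depth.
- finish_job(): hands the job in; it is judged then, once.
The state is a dict: "t": time; "qpos": joint angles; "joint_velocities": joint speeds; "joint_torque": joint torques, N m; "ee_pos": TCP position; "tcp_rot": TCP orientation; "wrist_force": force on the tool from outside, world axes, zero at the start; "torque": the same for the moment, N m; "grip_width": finger opening in m; "finger_force": force on a finger pad.
Only numpy, scipy, OpenCV 4.12 (cv2) and the standard library are available. Lean on these libraries where they do the work, as an engineer would, in place of code of your own. Each camera call takes 0.05 s, during which the arm holds its last target. There are 200 camera calls.

## Working session

There is one attempt and no reset: what is moved stays moved. The work goes in short steps, Python scripts to look and compute and a tool call to move; the robot and the scene stay as the last step left them, time stands still between calls to the robot, and variables do not carry over. Pictures are saved under pics/ and viewed, at most 10 in all, crops included, and the job is handed in when it is done.

Besides the shell and the picture viewer there is one more tool, called as name(argument=value, ...), one argument or row to a line, values as JSON. apply_moves: Moves the arm, as the interface text tells. Its arguments: {"type":"object","properties":{"targets":{"type":"array"},"force":{"type":"number"}},"required":["targets"]}

```bash
mkdir -p pics; ls; cat > h.py <<'E'
import numpy as np, cv2
from workcell import read_state, read_camera, finish_job, grip_point_offset
def shot(n,f,crop=None,s=1):
    c=read_camera(n); np.savez('pics/'+f+'.npz',**c)
    im=c['image'][:,:,::-1]
    if crop: x0,y0,x1,y1=crop; im=im[y0:y1,x0:x1]
    cv2.imwrite('pics/'+f+'.png',cv2.resize(im,None,fx=s,fy=s,interpolation=cv2.INTER_CUBIC)); return c
def ray(c,u,v):
    K=np.array([[c['fx'],0,c['cx']],[0,c['fy'],c['cy']],[0,0,1.]])
    p=cv2.undistortPoints(np.array([[[u,v]]],float),K,np.array([float(c['k1']),0,0,0]))[0,0]
    R=np.array(c['R']);t=np.array(c['t']); return -R.T@t, R.T@np.array([p[0],p[1],1])
def atz(c,u,v,z):
    o,d=ray(c,u,v); return o+d*(z-o[2])/d[2]
def proj(c,X):
    X=np.atleast_2d(X).astype(float)
    Y=X@np.array(c['R']).T+np.array(c['t']); p=Y[:,:2]/Y[:,2:]
    p=p*(1+c['k1']*(p**2).sum(1,keepdims=True))
    return p*[c['fx'],c['fy']]+[c['cx'],c['cy']]
E
python3 - <<'E'
from h import *
for n in ['scene','top']:
    c=shot(n,n+'0',s=1.25); print(n,c['fx'],c['k1'],-np.array(c['R']).T@c['t'],np.array(c['R'])[2])
s=read_state();print(s, grip_point_offset)
E
```

```text
pics
scene 365.4556417658595 -0.030567601438727336 [ 1.26582172 -0.17449887  0.84318869] [-0.68511063  0.16286702 -0.70999842]
top 376.2472317710476 -0.047239035304528075 [ 0.52387186 -0.01207131  1.28048765] [ 0.04355062  0.01470713 -0.99894296]
{'t': 0.1, 'qpos': array([ 1.14951933e+00,  4.94133898e-01,  1.34609226e+00, -4.31770889e-06,
        1.30248450e+00, -9.55309663e-02]), 'joint_velocities': array([-1.68639393e-05, -2.57904221e-03, -2.95147205e-03,  1.86234829e-05,
       -2.23442941e-04,  1.32654572e-03]), 'joint_torque': array([ 1.30626198e-03, -8.80241275e+01, -3.82545054e+01,  7.08512077e-02,
        4.84228483e-02,  1.96745054e-05]), 'ee_pos': array([0.19988207, 0.59180472, 0.21338207]), 'tcp_rot': array([-5.09373863e-01, -3.09973710e+00,  1.69936477e-03]), 'wrist_force': array([-0.18564637, -0.56125589, -0.55675011]), 'torque': array([-0.01218435,  0.04410137,  0.0058821 ]), 'finger_force': 0.0, 'grip_width': 0.09126550828827049} -0.0188
```

View pics/scene0.png

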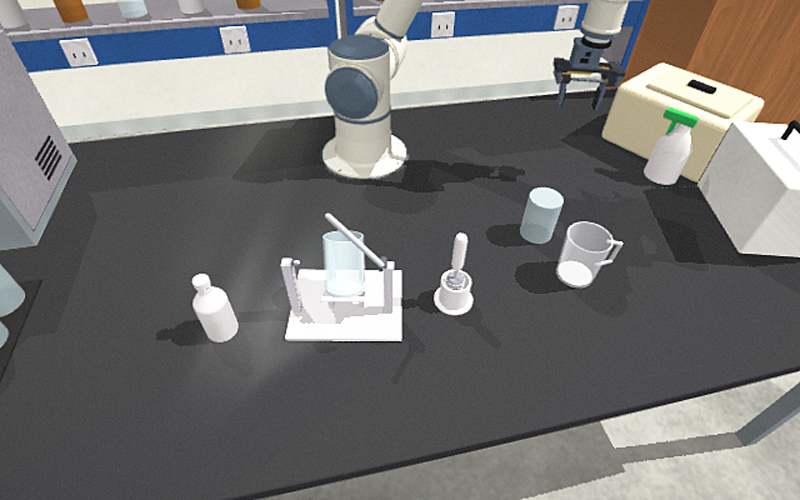

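View pics/top0.png

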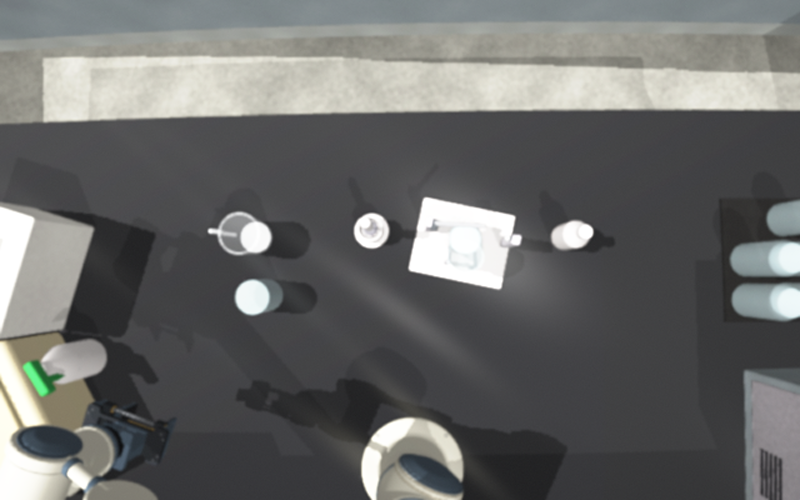

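The scene view shows the cradle at about (345,300) with the keeper raised to the upper left from its hinge at (388,265), and the brush stand at (455,295). The top view shows the cradle at (463,243), the stand at (371,231) and the bottle at (572,236). I'll take enlarged crops of both.

```bash
python3 - <<'E'
from h import *
a=cv2.imread('pics/top0.png');a=np.load('pics/top0.npz')['image'][:,:,::-1]
b=np.load('pics/scene0.npz')['image'][:,:,::-1]
cv2.imwrite('pics/topc.png',cv2.resize(a[145:245,270:425],None,fx=5,fy=5,interpolation=cv2.INTER_CUBIC))
cv2.imwrite('pics/scc.png',cv2.resize(b[160:280,215:385],None,fx=4.7,fy=4.7,interpolation=cv2.INTER_CUBIC))
E
```

```text
(no output)
```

View pics/topc.png

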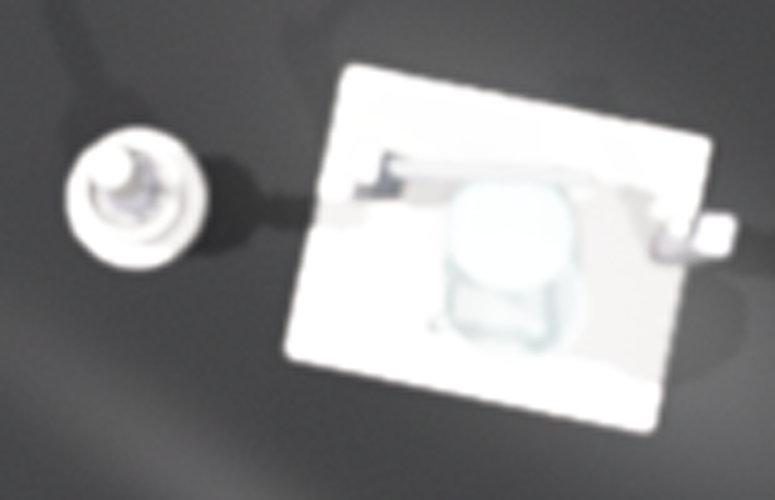

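View pics/scc.png

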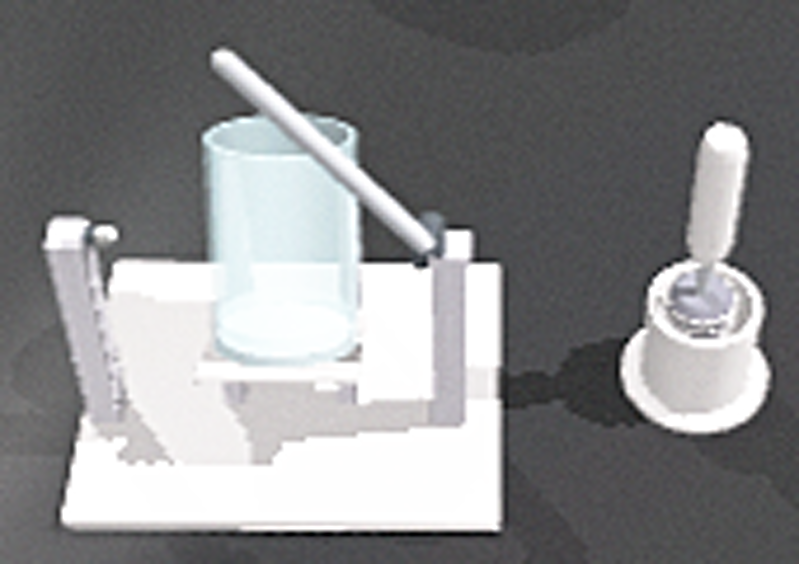

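The top crop shows the plate corners at (345,65), (712,138), (657,432) and (287,357). It also shows the catch post top at (715,235), the hinge at (388,172), the brush top at (115,160) and the stand foot centre at (136,197). The scene crop shows the plate, both posts, the bar from (430,250) to (218,58) and the brush.

```bash
cat > fit.py <<'E'
from h import *
from scipy.optimize import least_squares
T=dict(np.load('pics/top0.npz'));S=dict(np.load('pics/scene0.npz'))
tp=lambda x,y:(270+x/5,145+y/5); sp=lambda x,y:(215+x/4.7,160+y/4.7)
def W(p,q): # cradle->world
    c,s=np.cos(p[2]),np.sin(p[2]); return np.array([p[0]+c*q[0]-s*q[1],p[1]+s*q[0]+c*q[1],q[2]])
def model(p):
    x,y,a,xo,h,px,k=p
    P=[(T,[xo+.1,.125,h],tp(345,65)),(T,[xo+.1,-.125,h],tp(712,138)),(T,[xo-.1,-.125,h],tp(657,432)),(T,[xo-.1,.125,h],tp(287,357)),
       (S,[xo+.1,-.125,h],sp(65,527)),(S,[xo+.1,.125,h],sp(500,528)),(S,[xo-.1,.125,h],sp(500,264)),
       (T,[px,-.110,.167],tp(715,235)),(S,[px,-.110,.167],sp(68,230)),
       (S,[px,.096,.161],sp(455,243)),(S,[px,.09-.162*np.cos(k),.157+.162*np.sin(k)],sp(222,60))]
    return P
f=lambda p:np.concatenate([proj(c,W(p,q))[0]-uv for c,q,uv in model(p)])
r=least_squares(f,[.56,-.09,-.2,0,.01,.008,.8],loss='soft_l1')
if __name__=='__main__':
    print(r.x.round(4)); print(f(r.x).reshape(-1,2).round(1))
    # brush: two-view triangulation
    def tri(a,b):
        (o1,d1),(o2,d2)=ray(T,*a),ray(S,*b); k=np.linalg.lstsq(np.c_[d1,-d2],o2-o1,rcond=None)[0]
        A,B=o1+d1*k[0],o2+d2*k[1]; return (A+B)/2,np.linalg.norm(A-B)
    print('brushtop',tri(tp(112,160),sp(725,133)))
    print('stand rim',atz(T,*tp(133,192),.07),atz(S,*sp(706,300),.07))
    print('foot',atz(T,*tp(137,198),.004))
    print('handle low', [atz(S,*sp(708,258),z) for z in (.105,.11)])
    for n,u in dict(bottle=(572,236),).items(): print(n,atz(T,u[0]/1.25,u[1]/1.25,.1))
E
python3 fit.py
```

```text
[ 0.7389 -0.1702 -0.2109 -0.1354  0.0068 -0.1172  0.8914]
[[-0.6  0.3]
 [-1.8  0. ]
 [-1.9 -1. ]
 [-0.5 -0.5]
 [-1.1 -0.4]
 [-0.6 -0.5]
 [-1.3  0.4]
 [-1.1 -0.1]
 [-1.  -0.2]
 [-1.8 -1.1]
 [ 0.7  1.7]]
brushtop (array([0.64587678, 0.09814536, 0.2114376 ]), np.float64(0.003858611210986349))
stand rim [0.64037847 0.09718665 0.07      ] [0.64282773 0.10557024 0.07      ]
foot [0.64258831 0.10044763 0.004     ]
handle low [array([0.64044368, 0.10381085, 0.105     ]), array([0.64467957, 0.10192577, 0.11      ])]
bottle [ 0.61383287 -0.41227277  0.1       ]
```

```bash
cat > cal.py <<'E'
from fit import *
p=r.x; c,s=np.cos(p[2]),np.sin(p[2]); d=p[5]-.0081
O=np.array([p[0]+c*d,p[1]+s*d]); yaw=p[2]; K=p[6]
def C2W(q): q=np.asarray(q,float); return np.array([O[0]+c*q[0]-s*q[1],O[1]+s*q[0]+c*q[1],q[2]])
def W2C(w): x,y=w[0]-O[0],w[1]-O[1]; return np.array([c*x+s*y,-s*x+c*y,w[2]])
th=np.radians(27)
def B2C(b): return np.array([b[0]*np.cos(th)-b[2]*np.sin(th),b[1],.065+b[0]*np.sin(th)+b[2]*np.cos(th)])
def C2B(q): x,z=q[0],q[2]-.065; return np.array([x*np.cos(th)+z*np.sin(th),q[1],-x*np.sin(th)+z*np.cos(th)])
def tool(w): # state in cradle + bed
    q=W2C(w); return q
E
python3 - <<'E'
from cal import *
print(O,yaw,K)
out=[]
for cam,f,x0,y0,w,h,sc in((T,'top0',270,145,155,100,5),(S,'scene0',215,160,170,120,4.7)):
    im=cv2.resize(cam['image'][y0:y0+h,x0:x0+w,::-1],None,fx=sc,fy=sc,interpolation=cv2.INTER_CUBIC)
    a=np.linspace(0,2*np.pi,60)
    def dr(P,col):
        u=(proj(cam,np.array(P))-[x0,y0])*sc
        cv2.polylines(im,[u.astype(int)],False,col,1)
    dr([C2W(B2C([.043*np.cos(t),.043*np.sin(t),.125])) for t in a],(0,0,255))
    dr([C2W(B2C([.043*np.cos(t),.043*np.sin(t),0])) for t in a],(0,160,0))
    dr([C2W([.008,.083,.157]),C2W([.008,.083-.165*np.cos(K),.157+.165*np.sin(K)])],(255,0,0))
    dr([C2W([.008,-.11,.007]),C2W([.008,-.11,.167])],(255,0,255)); dr([C2W([.008,.096,.007]),C2W([.008,.096,.161])],(255,0,255))
    out.append(cv2.resize(im,(780,500) if cam is T else (780,550)))
cv2.imwrite('pics/ov.png',cv2.resize(np.vstack(out),(445,600)))
cv2.imwrite('pics/ov.png',np.hstack([cv2.resize(out[0][:,250:],(400,377)),cv2.resize(out[1][:377*550//500,:550],(400,300+2))[:302] if 0 else cv2.resize(out[1][:,:550],(377,377))]))
E
```

```text
[ 0.61638453 -0.14397223] -0.2109023591844128 0.8913732394611383
```

View pics/ov.png

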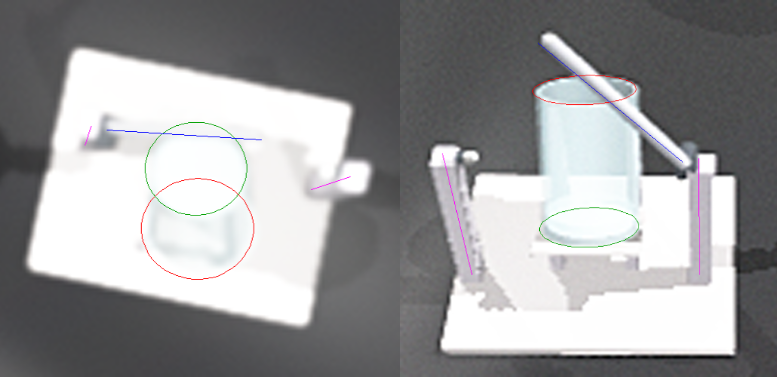

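The overlay matches the pictures, so the cradle pose is good to about 2 mm. Next I need the move numbers.

```bash
cat > d.py <<'E'
import sys; from cal import *
from scipy.spatial.transform import Rotation as Ro
# usage: d.py x y z (cradle mm) ... prints tool-axis units from the current pose
st=read_state(); R=Ro.from_rotvec(st['tcp_rot']).as_matrix(); e=st['ee_pos']
cur=W2C(e)*1000; print('t%.2f'%st['t'],'cradle',cur.round(1),'F',st['wrist_force'].round(2),'M',st['torque'].round(2),'w %.4f'%st['grip_width'],'ff %.1f'%st['finger_force'], 'q6 %.2f'%st['qpos'][5])
yv=R[:,1]; print('turn units',round(-np.degrees(np.arctan2(yv[1],yv[0])*-1-(-1)*(np.pi/2+yaw))/6*1,2))
v=[float(x)/1000 for x in sys.argv[1:]]
for i in range(0,len(v),3):
    w=C2W(v[i:i+3]); print(sys.argv[1+i:4+i],(R.T@(w-e)/.025).round(2))
E
python3 d.py 8 12 330; python3 -c "
from cal import *
print('brush',W2C(np.array([.643,.1005,.11]))*1000, 'top', W2C(np.array([.6459,.0981,.206]))*1000)"
```

```text
t0.10 cradle [-561.3  632.3  213.4] F [-0.19 -0.56 -0.56] M [-0.01  0.04  0.01] w 0.0913 ff 0.0 q6 -0.10
turn units -1.1
['8', '12', '330'] [-25.46 -22.04  -4.64]
brush [-25.1526567  244.62706163 110.        ] top [-21.81449207 242.88733265 206.        ]
```

apply_moves(
  targets=[
    [0.5,0,0,-4.64,-1.1],
    [0,0,0,-4.64,-1.1],
    [0,-25.46,-22.04,-4.64,-1.1],
    [0,-25.46,-22.04,-4.64,-1.1],
    [0,-25.46,-22.04,-4.64,-1.1],
    [0,-25.46,-22.04,-4.64,-1.1],
    [0,-25.46,-22.04,-4.64,-1.1],
    [0,-25.46,-22.04,-4.64,-1.1],
  ],
)

```text
t: 0.9
ee_pos: [0.3525, 0.3317, 0.3195]
tcp_rot: [-0.33, -3.124, 0.0]
wrist_force: [-0.1, 1.8, -0.8]
grip_width: 0.0301
finger_force: 0.0
```

```bash
python3 d.py 8 12 330
```

```text
t0.90 cradle [-357.7  409.9  319.5] F [-0.09  1.78 -0.84] M [ 0.03 -0.03  0.02] w 0.0301 ff 0.0 q6 -0.73
turn units 0.01
['8', '12', '330'] [-14.62 -15.92  -0.42]
```

apply_moves(
  targets=[
    [0,-13.5,-14.7,0,0],
    [0,-13.5,-14.7,0,0],
    [0,-13.5,-14.7,0,0],
    [0,-13.5,-14.7,0,0],
    [0,-13.5,-14.7,0,0],
    [0,-13.5,-14.7,0,0],
    [0,-13.5,-14.7,0,0],
    [0,-13.5,-14.7,0,0],
  ],
)

```text
t: 1.7
ee_pos: [0.5556, -0.0132, 0.3195]
tcp_rot: [-0.331, -3.124, -0.0]
wrist_force: [0.9, 0.5, 0.7]
grip_width: 0.0002
finger_force: 0.0
```

apply_moves(
  targets=[
    [0,0,0,0,0],
    [0,0,0,0,0],
    [0,0,0,0,0],
    [0,0,0,0,0],
  ],
)

```text
t: 2.1
ee_pos: [0.5545, -0.01, 0.3197]
tcp_rot: [-0.328, -3.124, -0.0]
wrist_force: [-0.3, -0.9, -0.2]
grip_width: 0.0001
finger_force: 0.0
```

```bash
python3 d.py 8 10 300  8 10 275  8 -18 241 8 -40 204 8 -50 185
```

```text
t2.10 cradle [-88.6 118.1 319.7] F [-0.34 -0.88 -0.21] M [-0.    0.02  0.02] w 0.0001 ff 0.0 q6 -1.49
turn units 0.02
['8', '10', '300'] [-3.85 -4.33  0.79]
['8', '10', '275'] [-3.85 -4.33  1.79]
['8', '-18', '241'] [-3.85 -5.45  3.15]
['8', '-40', '204'] [-3.85 -6.33  4.63]
['8', '-50', '185'] [-3.85 -6.73  5.39]
```

apply_moves(
  targets=[
    [0,-2,-2.2,0,0],
    [0,-3.85,-4.33,0.2,0],
    [0,-3.85,-4.33,0.79,0],
    [0,-3.85,-4.33,0.79,0],
    [0,-3.85,-4.33,0.79,0],
    [0,-3.85,-4.33,0.79,0],
  ],
)

```text
t: 2.7
ee_pos: [0.6263, -0.1357, 0.3004]
tcp_rot: [0.328, 3.124, 0.0]
wrist_force: [0.4, -0.0, -0.3]
grip_width: 0.0004
finger_force: 0.0
```

```bash
python3 d.py 8 10 275  8 -4 258 8 -18 241 8 -29 222 8 -40 204 8 -50 185 8 -54 175 8 -55 163
```

```text
t2.70 cradle [  7.9  10.2 300.4] F [ 0.38 -0.01 -0.32] M [ 0.03 -0.05  0.  ] w 0.0004 ff 0.0 q6 -1.67
turn units 0.02
['8', '10', '275'] [-0.   -0.01  1.02]
['8', '-4', '258'] [-0.   -0.57  1.7 ]
['8', '-18', '241'] [-0.   -1.13  2.38]
['8', '-29', '222'] [ 0.   -1.57  3.14]
['8', '-40', '204'] [ 0.   -2.01  3.86]
['8', '-50', '185'] [ 0.   -2.41  4.62]
['8', '-54', '175'] [ 0.   -2.57  5.02]
['8', '-55', '163'] [ 0.   -2.61  5.5 ]
```

apply_moves(
  targets=[
    [0,0,0,0.6,0],
    [0,0,0,1.0,0],
    [0,0,-0.57,1.7,0],
    [0,0,-1.13,2.4,0],
    [0,0,-1.57,3.14,0],
    [0,0,-2.0,3.86,0],
    [0,0,-2.4,4.4,0],
    [0,0,-2.5,4.8,0],
  ],
)

```text
t: 3.5
ee_pos: [0.6131, -0.1984, 0.1792]
tcp_rot: [-0.33, -3.124, 0.0]
wrist_force: [0.1, 0.2, 0.3]
grip_width: 0.0004
finger_force: 0.2
```

apply_moves(
  targets=[
    [0,0,-0.05,0.15,0],
    [0,0,-0.05,0.3,0],
    [0,0,-0.05,0.4,0],
    [0,0,-0.05,0.5,0],
  ],
)

```text
t: 3.9
ee_pos: [0.6135, -0.1995, 0.1684]
tcp_rot: [0.329, 3.123, -0.002]
wrist_force: [-3.9, -3.8, 6.4]
grip_width: 0.0006
finger_force: 2.6
```

```bash
python3 d.py 8 -55 163; python3 -c "
from h import *
shot('scene','k1',(215,160,385,280),4.7)"
```

```text
t3.90 cradle [  8.8 -54.9 168.4] F [-3.87 -3.83  6.37] M [-0.48  0.65 -0.04] w 0.0006 ff 2.6 q6 -1.77
turn units 0.01
['8', '-55', '163'] [ 0.03 -0.    0.22]
```

View pics/k1.png

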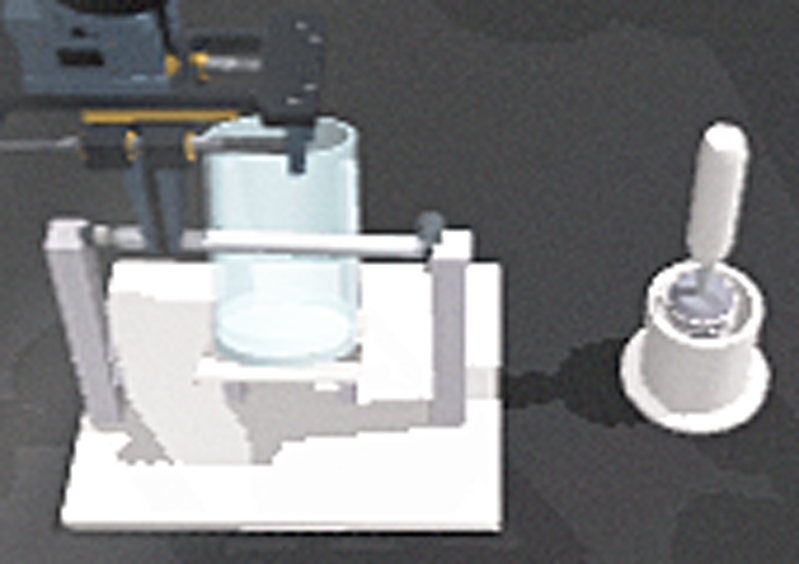

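The bar is nearly level and sits against the ball, so I'll press on.

apply_moves(
  targets=[
    [0,0,0,0.1,0],
    [0,0,0,0.2,0],
    [0,0,0,0.3,0],
    [0,0,0,0.3,0],
  ],
)

```text
t: 4.35
ee_pos: [0.614, -0.1994, 0.1618]
tcp_rot: [0.33, 3.122, -0.001]
wrist_force: [-6.9, 3.2, 25.8]
grip_width: 0.0002
finger_force: 12.7
```

```bash
python3 d.py 8 -55 163
```

```text
t4.35 cradle [  9.3 -54.7 161.8] F [-6.89  3.21 25.79] M [ 0.5   1.16 -0.01] w 0.0002 ff 12.7 q6 -1.77
turn units 0.01
['8', '-55', '163'] [ 0.05 -0.01 -0.05]
```

apply_moves(
  targets=[
    [0,0,0,-1,0],
    [0,0,0,-3,0],
    [0,0,0,-5,0],
    [0.6,0,0,-5,0],
    [0.8,0.6,4,-5,0],
    [0.8,1.27,8,-5,0],
    [0.8,1.27,11.94,-5,0],
    [0.8,1.27,11.94,-5,0],
  ],
)

```text
t: 5.15
ee_pos: [0.6316, 0.0017, 0.2849]
tcp_rot: [0.331, 3.124, 0.0]
wrist_force: [1.1, -0.9, -0.4]
grip_width: 0.0375
finger_force: 0.0
```

apply_moves(
  targets=[
    [0.8,0,0,0,0],
    [0.8,0,0,0,0],
    [0.8,0,0,0,0],
  ],
)

```text
t: 5.45
ee_pos: [0.6316, -0.001, 0.2847]
tcp_rot: [-0.331, -3.124, 0.0]
wrist_force: [0.1, 0.0, -0.6]
grip_width: 0.0617
finger_force: 0.0
```

```bash
python3 d.py -22.5 243.2 280; python3 - <<'E'
from h import *
a=shot('scene','k2')['image'][160:280,215:385,::-1]
w=shot('wrist','w2')['image'][:,:,::-1]
a=cv2.resize(a,(400,282),interpolation=cv2.INTER_CUBIC); w=cv2.resize(w,(400,250))
cv2.imwrite('pics/k2c.png',np.vstack([a,w]))
E
```

```text
t5.45 cradle [-15.  143.  284.7] F [ 0.12  0.01 -0.62] M [-0.02  0.07 -0.02] w 0.0617 ff 0.0 q6 -1.46
turn units 0.0
['-22.5', '243.2', '280'] [0.3  4.01 0.19]
```

View pics/k2c.png

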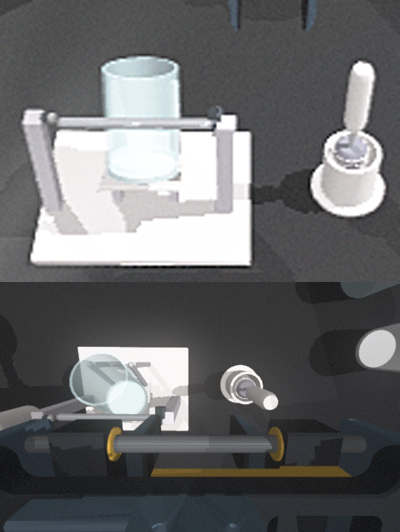

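The bar now lies level at the ball. In the wrist view the brush top is at about (434,191) and the stand centre at about (387,163).

```bash
python3 - <<'E'
from cal import *
w=dict(np.load('pics/w2.npz'))
for z in(.2,.206,.211): print(z,W2C(atz(w,433.6,191,z))*1000)
print('rim',W2C(atz(w,388,163,.07))*1000)
for k in(0,.04,.08): print(k,proj(S,C2W([.008,.083-.165*np.cos(k),.157+.165*np.sin(k)])), proj(S,C2W([.008,.083,.157])))
print(W2C(atz(T,270+112/5,145+160/5,.206))*1000,W2C(atz(S,215+725/4.7,160+133/4.7,.206))*1000)
E
```

```text
0.2 [-26.45433901 247.45962501 200.        ]
0.206 [-27.7416595  244.98420121 206.        ]
0.211 [-28.81442657 242.92134804 211.        ]
rim [-35.11069844 239.59263507  70.        ]
0 [[240.1510893  211.44674279]] [[304.89377842 211.6184425 ]]
0.04 [[239.83504801 209.68016763]] [[304.89377842 211.6184425 ]]
0.08 [[239.62107378 207.8987879 ]] [[304.89377842 211.6184425 ]]
[-21.54238686 241.65815277 206.        ] [-27.65596857 246.08235243 206.        ]
```

```bash
python3 - <<'E'
from h import *
a=np.load('pics/k1.npz')['image'];b=np.load('pics/k2.npz')['image'];o=np.load('pics/scene0.npz')['image']
for n,i in(('k1',a),('k2',b)):
    for col in(242,256,258,262,290,296,300): print(n,col,i[203:221,col].mean(1).astype(int))
E
```

```text
k1 242 [ 82  88  92  91  77 158 206 206 167 167  88  74 189 255 255 255 255 255]
k1 256 [ 87  90  85  90  88  84 168 183 189 175 105  73  98 255 255 255 255 255]
k1 258 [100 101  99  96  84  97 159 167 233 180 102  67  94 255 255 255 255 255]
k1 262 [226 226 222 223 222 211 255 253 246 183 160 221 222 238 243 241 241 240]
k1 290 [222 247 247 242 241 241 211 255 255 244 178 178 239 230 227 227 226 229]
k1 296 [ 76  71  72  73  71  65  45 255 255 254 201 126  35 255 255 255 255 255]
k1 300 [ 74  71  76  73  73  66  46 239 255 255 210 146  38 255 255 255 255 255]
k2 242 [ 95  96  95  95 102  97  85 223 209 208 184 105 200 255 255 255 255 255]
k2 256 [ 97  93  96  90  92  87  77 217 217 215 181 131 101 255 255 255 255 255]
k2 258 [107 110 106 102  94  92  82 215 213 217 181 127  97 255 255 255 255 255]
k2 262 [236 232 231 233 233 234 238 200 214 218 173 162 237 248 248 246 247 246]
k2 290 [235 251 253 251 252 252 251 208 215 225 179 152 247 239 237 236 235 237]
k2 296 [ 80  78  77  75  76  72  60 158 221 226 180 174  51 255 255 255 255 255]
k2 300 [ 79  80  79  83  78  74  62 166 220 223 218 174  47 255 255 255 255 255]
```

The bar is level across its whole length, so the keeper is locked. Next I grasp the brush.

apply_moves(
  targets=[
    [0.8,0.42,2,0,0],
    [0.8,0.42,4.04,0,0],
    [0.8,0.42,4.04,0,0],
    [0.8,0.42,4.04,1.5,0],
    [0.8,0.42,4.04,3,0],
    [0.8,0.42,4.04,4.7,0],
    [0.8,0.42,4.04,4.7,0],
    [0.6,0.42,4.04,4.7,0],
  ],
  force=8,
)

```text
t: 6.35
ee_pos: [0.6427, 0.0997, 0.168]
tcp_rot: [-0.332, -3.123, 0.0]
wrist_force: [0.8, -0.5, 1.1]
grip_width: 0.0676
finger_force: 0.0
```

apply_moves(
  targets=[
    [0.4,0,0,0,0],
    [0.3,0,0,0,0],
    [0.2,0,0,0,0],
    [0.1,0,0,0,0],
    [0,0,0,0,0],
    [0,0,0,0,0],
    [0,0,0,0,0],
    [0,0,0,0,0],
  ],
)

```text
t: 7.15
ee_pos: [0.6426, 0.1006, 0.1674]
tcp_rot: [0.33, 3.124, 0.0]
wrist_force: [0.7, -0.2, 1.8]
grip_width: 0.0257
finger_force: 8.0
```

```bash
python3 d.py; python3 - <<'E'
from h import *
a=shot('scene','g1')['image'][150:270,300:400,::-1]
w=shot('top','g1t')['image'][150:230,260:340,::-1]
cv2.imwrite('pics/g1.png',np.hstack([cv2.resize(a,(500,600),interpolation=cv2.INTER_CUBIC)[:560],np.zeros((560,10,3),np.uint8)]))
E
```

```text
t7.15 cradle [-25.6 244.6 167.4] F [ 0.74 -0.2   1.76] M [ 0.07 -0.04 -0.01] w 0.0257 ff 8.0 q6 -1.30
turn units 0.0
```

View pics/g1.png

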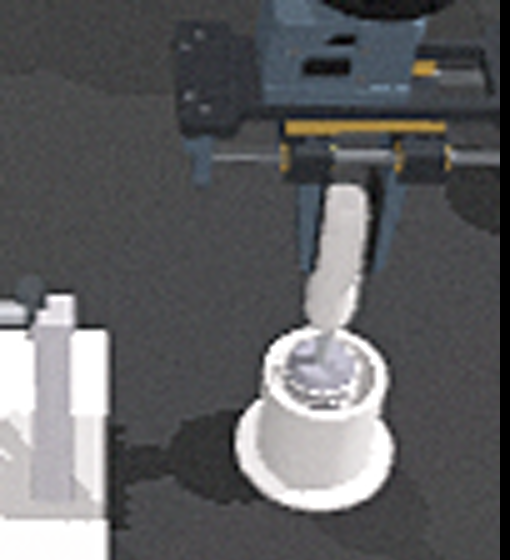

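The brush is gripped (width 25.7 mm). The tool can't tilt, so I'll pivot the brush in a light grip against the cup rim until it leans like the jar.

apply_moves(
  targets=[
    [0,0,0,-0.7,0],
    [0,0.3,0,-1.36,0],
    [0,0.9,0,-1.4,0],
    [0,1.45,0,-1.41,0],
    [0,2.0,0,-1.36,0],
    [0,2.5,0,-1.28,0],
    [0,2.5,0,-1.28,0],
    [0,2.5,0,-1.28,0],
  ],
  force=5,
)

```text
t: 8.05
ee_pos: [0.5816, 0.1137, 0.2]
tcp_rot: [0.33, 3.123, 0.0]
wrist_force: [-0.2, -0.3, -0.7]
grip_width: 0.0257
finger_force: 5.0
```

```bash
python3 d.py; python3 - <<'E'
from h import *
a=shot('scene','g2')['image'][150:270,300:420,::-1]
cv2.imwrite('pics/g2.png',cv2.resize(a,(500,500),interpolation=cv2.INTER_CUBIC))
E
```

```text
t8.05 cradle [-87.9 244.6 200. ] F [-0.18 -0.31 -0.74] M [-0.03 -0.   -0.03] w 0.0257 ff 5.0 q6 -1.27
turn units 0.0
```

View pics/g2.png

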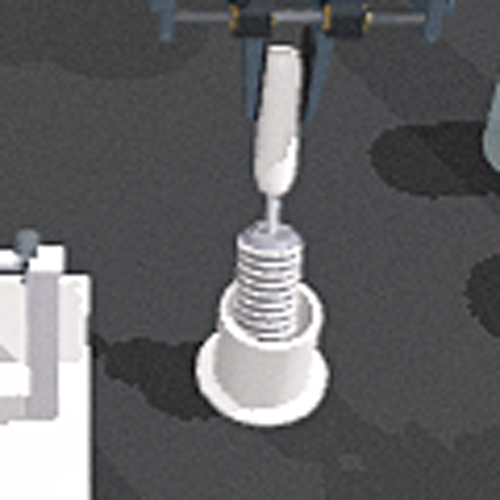

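The brush leans about 20° in the cup as planned. I'll continue to about 30°, clamp hard and lift clear.

apply_moves(
  targets=[
    [0,0.5,0,0.12,0],
    [0,1.0,0,0.32,0],
    [0,1.0,0,0.32,0],
    [0,1.0,0,0.32,0],
  ],
)

```text
t: 8.5
ee_pos: [0.5577, 0.1187, 0.1916]
tcp_rot: [0.33, 3.124, 0.0]
wrist_force: [0.4, -0.9, -1.4]
grip_width: 0.0256
finger_force: 5.0
```

apply_moves(
  targets=[
    [0,0,0,0,0],
    [0,0,0,0,0],
    [0,0,0,0,0],
    [0,0.7,0,-1.2,0],
    [0,1.3,0,-2.6,0],
    [0,1.3,0,-4.0,0],
    [0,1.3,0,-4.0,0],
    [0,1.3,0,-4.0,0],
  ],
  force=45,
)

```text
t: 9.3
ee_pos: [0.5256, 0.1256, 0.2918]
tcp_rot: [0.33, 3.123, 0.0]
wrist_force: [0.6, 0.1, -1.9]
grip_width: 0.0251
finger_force: 45.0
```

```bash
cat > tilt.py <<'E'
from cal import *
from scipy.optimize import minimize
import sys
st=read_state(); g=W2C(st['ee_pos']); G=np.array([g[0],g[1],g[2]+.0188])
imgs={n:shot(n,sys.argv[1]+n) for n in('scene','top')}
def pts(phi,psi,off,segs):
    d=np.array([np.sin(phi),np.sin(psi),-np.cos(phi)]); d/=np.linalg.norm(d); return [C2W(G+d*(s-off)) for s in segs]
def mask(cam,phi,off,psi=0):
    m=np.zeros((400,640),np.uint8)
    for s0,s1,r in((.04,.095,.013),(.125,.2,.0205)):  # from the handle's top; skip the part in the fingers
        P=[];d=np.array([np.sin(phi),np.sin(psi),-np.cos(phi)]);d/=np.linalg.norm(d)
        u=np.cross(d,[0,1,0]);u/=np.linalg.norm(u);v=np.cross(d,u)
        for s in(s0,s1):
            for t in np.linspace(0,2*np.pi,16): P.append(C2W(G+d*(s-off)+r*(u*np.cos(t)+v*np.sin(t))))
        cv2.fillConvexPoly(m,cv2.convexHull(proj(cam,P).astype(np.float32)).round().astype(int),1)
    return m
for n,cam in imgs.items():
    im=cam['image'].mean(2); res=[]
    for ph in range(0,46,1):
        for off in(.012,.016,.02,.024,.028):
            for ps in((-4,0,4)):
                m=mask(cam,np.radians(ph),off,np.radians(ps)); ring=cv2.dilate(m,np.ones((7,7)))-m
                res.append((im[m>0].mean()-im[ring>0].mean(),ph,off,ps))
    print(n,sorted(res)[::-1][:6])
E
python3 d.py; python3 tilt.py a
```

```text
t9.30 cradle [-145.3  244.6  291.8] F [ 0.64  0.06 -1.89] M [ 0.02  0.05 -0.03] w 0.0251 ff 45.0 q6 -1.24
turn units 0.0
scene [(np.float64(97.30232125239665), 36, 0.024, 0), (np.float64(97.30232125239665), 35, 0.024, 0), (np.float64(96.89215972241213), 28, 0.02, 0), (np.float64(96.82326584397964), 27, 0.02, 0), (np.float64(96.54982363315695), 29, 0.02, 0), (np.float64(96.37278900615455), 36, 0.02, 0)]
top [(np.float64(37.2177364341085), 8, 0.012, 4), (np.float64(36.98456421155166), 7, 0.012, 4), (np.float64(36.69560008018075), 10, 0.016, 4), (np.float64(36.62393507308764), 7, 0.016, 4), (np.float64(36.590697262112855), 5, 0.012, 4), (np.float64(36.45153720402888), 8, 0.016, 4)]
```

```bash
python3 - <<'E'
import sys; sys.argv=['x','b']
from cal import *
t=np.load('pics/atop.npz')['image'].astype(float).mean(2); sc=np.load('pics/ascene.npz')['image'].mean(2)
g=W2C(read_state()['ee_pos']); G=np.array([g[0],g[1],g[2]+.0188])
for ph in(15,20,25,28,31,35):
    d=np.array([np.sin(np.radians(ph)),0,-np.cos(np.radians(ph))]); n=np.array([np.cos(np.radians(ph)),0,np.sin(np.radians(ph))])
    q=[G+d*.18+n*.0205,G+d*.105+n*.0205,G+d*.18-n*.0205,G+d*.18,G+d*.075]
    print(ph,[proj(T,C2W(x))[0].round(1).tolist() for x in q[:2]],'scene: ',[proj(S,C2W(x))[0].round(1).tolist() for x in q])
u=int(proj(T,C2W(G+np.array([.08,0,-.15])))[0][0])
print(u)
for v in range(180,225): print(v,t[v,u-12:u+13:3].astype(int))
S0=proj(S,C2W(G+np.array([.08,0,-.15])))[0].astype(int); print(S0)
for v in range(S0[1]-50,S0[1]+22,2): print(v,sc[v,S0[0]-14:S0[0]+15:3].astype(int))
E
```

```text
15 [[289.9, 197.9], [285.8, 203.1]] scene:  [[364.1, 192.5], [366.1, 167.9], [362.4, 185.5], [363.2, 188.9], [366.0, 154.4]]
20 [[290.6, 193.1], [286.2, 200.2]] scene:  [[364.8, 194.5], [366.6, 168.6], [363.0, 188.4], [363.9, 191.4], [366.3, 155.2]]
25 [[291.3, 188.4], [286.5, 197.4]] scene:  [[365.6, 196.1], [367.1, 169.0], [363.6, 191.1], [364.6, 193.5], [366.6, 155.9]]
28 [[291.6, 185.7], [286.7, 195.8]] scene:  [[366.1, 196.8], [367.4, 169.2], [364.1, 192.5], [365.0, 194.6], [366.8, 156.3]]
31 [[292.0, 183.0], [286.8, 194.3]] scene:  [[366.6, 197.4], [367.7, 169.2], [364.5, 193.7], [365.5, 195.5], [367.0, 156.5]]
35 [[292.3, 179.5], [287.0, 192.3]] scene:  [[367.3, 197.8], [368.1, 169.0], [365.1, 195.2], [366.2, 196.5], [367.3, 156.7]]
290
180 [ 64  81 130 176 171 200 187 183 192]
181 [102 128 149 140 173 189 184 183 194]
182 [151 163 165 119 176 185 183 183 197]
183 [179 181 175 114 177 185 183 184 197]
184 [193 192 182 111 173 185 184 183 205]
185 [201 200 189 107 162 175 177 184 218]
186 [208 207 194  99 147 163 165 183 219]
187 [215 213 199  93 125 155 155 182 224]
188 [221 2
[... 2429 characters left out ...]
79 [ 77  79  69 204 102 123 153 185 100  78]
181 [ 81  76  76 106 144 178 212 190 104  77]
183 [ 82  82  73 133 231 255 255 255  63  76]
185 [ 80  79  77 255 155 141 181 234  80  83]
187 [ 80  78  67 136 109 148 170 160  83  77]
189 [ 76  76  70 106 200 215 255 247  64  79]
191 [ 80  80  73 195 228 230 248 255  64  81]
193 [ 78  81  73 207 113 143 158 226  67  72]
195 [ 78  78  77  86 146 183 198 112  76  74]
197 [75 75 79 75 73 72 73 74 75 83]
199 [80 77 80 81 80 77 73 77 79 76]
201 [78 80 75 80 74 75 79 83 78 77]
203 [77 80 77 78 84 79 77 78 76 76]
205 [75 78 76 79 78 81 81 75 77 79]
207 [75 74 76 80 81 75 77 80 72 78]
209 [76 77 79 76 80 81 79 79 78 79]
211 [81 77 78 73 76 77 77 81 74 78]
```

apply_moves(
  targets=[
    [0,0.18,0,-1.93,0],
    [0,0.18,-2,-1.93,0],
    [0,0.18,-4,-1.93,0],
    [0,0.18,-6,-1.93,0],
    [0,0.18,-8,-1.93,0],
    [0,0.18,-9.3,-1.93,0],
    [0,0.18,-9.79,-1.93,0],
    [0,0.18,-9.79,-1.93,0],
  ],
)

```text
t: 10.2
ee_pos: [0.4691, -0.1139, 0.3386]
tcp_rot: [-0.334, -3.122, -0.001]
wrist_force: [-0.7, 0.5, -0.9]
grip_width: 0.0248
finger_force: 45.0
```

apply_moves(
  targets=[
    [0,0,0,0,0],
    [0,0,0,0,0],
    [0,0,0,0,0],
  ],
)

```text
t: 10.5
ee_pos: [0.4698, -0.1117, 0.3395]
tcp_rot: [-0.328, -3.124, -0.0]
wrist_force: [-0.9, 0.0, -0.9]
grip_width: 0.0251
finger_force: 45.0
```

```bash
cat > p.py <<'E'
import sys; from cal import *
# p.py phi bx bz [bx bz ...]: brush tip state in bed mm, and units to tip targets
ph=np.radians(float(sys.argv[1])); st=read_state()
d=np.array([np.sin(ph),0,-np.cos(ph)])*.180; g=W2C(st['ee_pos'])
tip=g+[0,0,.0188]+d; b=C2B(tip)*1000
F=st['wrist_force']; Fc=np.array([c*F[0]+s*F[1],-s*F[0]+c*F[1],F[2]])
Fb=[Fc[0]*np.cos(th)+Fc[2]*np.sin(th),Fc[1],-Fc[0]*np.sin(th)+Fc[2]*np.cos(th)]
M=st['torque']; print('t%.2f'%st['t'],'tip bed',b.round(1),'Fbed',np.round(Fb,2),'Mw',M.round(2),'w %.4f'%st['grip_width'])
v=[float(x)/1000 for x in sys.argv[2:]]
for i in range(0,len(v),2):
    D=B2C([v[i],0,v[i+1]])-tip; print(sys.argv[2+i:4+i],(np.array([-D[0],D[1],-D[2]])/.025).round(2))
E
python3 p.py 27 0 130 0 100 0 60 0 35; python3 - <<'E'
from h import *
a=shot('scene','j1')
from cal import *
g=W2C(read_state()['ee_pos'])+[0,0,.0188]
for ph in(20,24,28,32):
    r=np.radians(ph); d=np.array([np.sin(r),0,-np.cos(r)]); print(ph,proj(S,[C2W(g+d*.075),C2W(g+d*.105),C2W(g+d*.18)]).round(1).tolist())
i=a['image'].mean(2); x=int(proj(S,C2W(g+[.05,0,-.1]))[0][0])
for v in range(130,190,2): print(v,i[v,x-15:x+16:3].astype(int))
E
```

```text
t10.50 tip bed [ -0.6   0.9 149.4] Fbed [-1.22 -0.18 -0.42] Mw [0.06 0.06 0.03] w 0.0251
['0', '130'] [-0.37 -0.03  0.68]
['0', '100'] [-0.92 -0.03  1.75]
['0', '60'] [-1.64 -0.03  3.18]
['0', '35'] [-2.1  -0.03  4.07]
20 [[272.9, 138.6], [273.4, 149.9], [274.6, 176.8]]
24 [[272.7, 139.1], [273.1, 150.7], [274.2, 178.5]]
28 [[272.4, 139.5], [272.8, 151.3], [273.7, 179.8]]
32 [[272.2, 139.7], [272.5, 151.7], [273.1, 180.8]]
130 [ 46 188 229 234 207 219 255 207 200 197 192]
132 [ 54  80 235 233 211 219 253 233 205 209 216]
134 [ 58  75 167 243 217 216 252 231 232 197 199]
136 [ 58  49  98 175 210 250 252 228 204 195 196]
138 [ 54  51  49  76 185 242 249 234 209 196 196]
140 [ 57  58  52  53 108 221 210 203 205 234 209]
142 [ 53  48  53  50  71 177 100 142 118 123 163]
144 [ 75  79  83  81  76 213  97  76  80  71  84]
146 [ 82  75  77  79  80 208  98  84  76  68  69]
148 [ 85  80  80  78  76 200 102  77  79  76  73]
150 [ 77  78  78  74  65 194  94  74  78  76  75]
152 [ 79  77  82  82 157 183 169 176  70  76  75]
154 [ 80  79  78 172 161 182 190 185 140  83  70]
156 [ 82  83  80 136 215 248 255 241 115  80  79]
158 [ 85  80  78 237 183 212 227 255 209  83  82]
160 [ 83  82  77 103 120 121 168 158 178  83  76]
162 [ 79  87  76 141 208 247 255 242 111  81  82]
164 [ 80  81  82 206 217 212 229 255 209  80  83]
166 [ 81  82  83 128 111 142 164 159 199  78  79]
168 [ 80  85  83 124 188 249 236 228 142  78  79]
170 [ 82  83  84 204 214 244 252 255 228  84  81]
172 [ 86  83  82 153 109 143 157 154 232  81  83]
174 [ 83  81  87 105 153 226 237 216 148  82  83]
176 [ 83  87  83 183 255 242 254 255 216  80  77]
178 [ 86  86  85 176 111 142 157 185 248  79  81]
180 [ 82  82  87  90 146 183 196 157  82  81  81]
182 [84 86 88 83 84 85 83 75 79 78 79]
184 [ 83  89  81  63 133 158 218 218 128  59  75]
186 [ 88 109 243 218 220 212 200 190 179 171 230]
188 [ 79 211 209 211 214 211 201 187 171 168 152]
```

apply_moves(
  targets=[
    [0,-0.37,-0.03,0.68,0],
    [0,-0.92,-0.03,1.75,0],
    [0,-1.3,-0.03,2.5,0],
    [0,-1.64,-0.03,3.18,0],
    [0,-2.1,-0.03,4.07,0],
    [0,-2.1,-0.03,4.07,0],
    [0,-2.1,-0.03,4.07,0],
  ],
)

```text
t: 11.25
ee_pos: [0.5206, -0.124, 0.238]
tcp_rot: [-0.329, -3.123, -0.0]
wrist_force: [-1.0, 0.3, 0.1]
grip_width: 0.0248
finger_force: 45.0
```

```bash
python3 p.py 27 0 29 0 25 0 21 0 17 0 13 0 9
```

```text
t11.25 tip bed [-0.1 -0.5 35.3] Fbed [-0.94  0.1   0.55] Mw [ 0.02  0.01 -0.02] w 0.0248
['0', '29'] [-0.12  0.02  0.22]
['0', '25'] [-0.19  0.02  0.37]
['0', '21'] [-0.26  0.02  0.51]
['0', '17'] [-0.34  0.02  0.65]
['0', '13'] [-0.41  0.02  0.79]
['0', '9'] [-0.48  0.02  0.94]
```

apply_moves(
  targets=[
    [0,-0.12,0,0.22,0],
    [0,-0.19,0,0.37,0],
    [0,-0.19,0,0.37,0],
    [0,-0.19,0,0.37,0],
  ],
)

```text
t: 11.65
ee_pos: [0.5254, -0.1255, 0.2289]
tcp_rot: [0.33, 3.124, -0.0]
wrist_force: [-1.2, -0.4, -0.5]
grip_width: 0.0252
finger_force: 45.0
```

apply_moves(
  targets=[
    [0,-0.04,0,0.07,0],
    [0,-0.04,0,0.07,0],
    [0,-0.04,0,0.07,0],
  ],
)

```text
t: 11.95
ee_pos: [0.5264, -0.1257, 0.2269]
tcp_rot: [0.33, 3.124, -0.0]
wrist_force: [-0.1, -0.2, -1.6]
grip_width: 0.0253
finger_force: 45.0
```

```bash
python3 p.py 27 0 20
```

```text
t11.95 tip bed [ 0.2 -1.  22.7] Fbed [-0.82 -0.26 -1.41] Mw [ 0.01 -0.01 -0.01] w 0.0253
['0', '20'] [-0.04  0.04  0.1 ]
```

apply_moves(
  targets=[
    [0,-0.02,0,0.04,0],
    [0,-0.02,0,0.04,0],
    [0,-0.02,0,0.04,0],
  ],
)

```text
t: 12.25
ee_pos: [0.5269, -0.1258, 0.2258]
tcp_rot: [-0.33, -3.124, 0.0]
wrist_force: [-0.3, 0.2, -1.1]
grip_width: 0.025
finger_force: 45.0
```

apply_moves(
  targets=[
    [0,-0.02,0,0.04,0],
    [0,-0.02,0,0.04,0],
    [0,-0.02,0,0.04,0],
  ],
)

```text
t: 12.55
ee_pos: [0.5274, -0.1259, 0.2248]
tcp_rot: [-0.33, -3.124, -0.0]
wrist_force: [-0.1, 0.0, -0.9]
grip_width: 0.0248
finger_force: 45.0
```

apply_moves(
  targets=[
    [0,-0.02,0,0.04,0],
    [0,-0.02,0,0.04,0],
    [0,-0.02,0,0.04,0],
  ],
)

```text
t: 12.85
ee_pos: [0.5279, -0.126, 0.2238]
tcp_rot: [-0.33, -3.124, -0.0]
wrist_force: [-0.3, -0.4, -1.6]
grip_width: 0.0251
finger_force: 45.0
```

apply_moves(
  targets=[
    [0,-0.03,0,0.06,0],
    [0,-0.03,0,0.06,0],
    [0,-0.03,0,0.06,0],
  ],
)

```text
t: 13.15
ee_pos: [0.5286, -0.1261, 0.2225]
tcp_rot: [-0.33, -3.124, 0.0]
wrist_force: [-1.7, 1.0, 2.2]
grip_width: 0.0253
finger_force: 45.0
```

apply_moves(
  targets=[
    [0,-0.02,0,0.04,0],
    [0,-0.02,0,0.04,0],
    [0,-0.02,0,0.04,0],
  ],
)

```text
t: 13.45
ee_pos: [0.5291, -0.1262, 0.2215]
tcp_rot: [-0.33, -3.124, 0.0]
wrist_force: [-3.0, 0.7, 4.7]
grip_width: 0.0252
finger_force: 45.0
```

Contact with the bottom is felt at about s = 19 mm, with roughly 6 N on the tip now. Next is the lower wall.

```bash
python3 p.py 27 0 18 -21 18 -24 20 -27 30 -27 50 -27 70 -27 88
```

```text
t13.45 tip bed [ 0.2 -1.  16.6] Fbed [-0.64  0.03  5.58] Mw [ 0.11  0.37 -0.02] w 0.0252
['0', '18'] [ 0.03  0.04 -0.05]
['-21', '18'] [0.78 0.04 0.34]
['-24', '20'] [0.92 0.04 0.32]
['-27', '30'] [1.21 0.04 0.02]
['-27', '50'] [ 1.58  0.04 -0.7 ]
['-27', '70'] [ 1.94  0.04 -1.41]
['-27', '88'] [ 2.27  0.04 -2.05]
```

apply_moves(
  targets=[
    [0,0.03,0.04,-0.05,0],
    [0,0.4,0.04,0.15,0],
    [0,0.78,0.04,0.34,0],
    [0,0.85,0.04,0.33,0],
    [0,0.92,0.04,0.32,0],
    [0,0.92,0.04,0.32,0],
  ],
)

```text
t: 14.05
ee_pos: [0.5065, -0.1204, 0.2133]
tcp_rot: [-0.33, -3.124, -0.0]
wrist_force: [-0.4, 1.2, -0.8]
grip_width: 0.0249
finger_force: 45.0
```

```bash
python3 p.py 27 -24 20 -27 30 -27 50 -27 70 -27 88
```

```text
t14.05 tip bed [-24.3   0.   19.9] Fbed [-0.9   1.07 -0.41] Mw [ 0.05  0.01 -0.05] w 0.0249
['-24', '20'] [-0.01 -0.   -0.01]
['-27', '30'] [ 0.28 -0.   -0.31]
['-27', '50'] [ 0.64 -0.   -1.02]
['-27', '70'] [ 1.01 -0.   -1.74]
['-27', '88'] [ 1.33 -0.   -2.38]
```

apply_moves(
  targets=[
    [0,0.22,0,-0.12,0],
    [0,0.26,0,-0.1,0],
    [0,0.26,0,-0.1,0],
  ],
)

```text
t: 14.35
ee_pos: [0.5009, -0.1193, 0.2163]
tcp_rot: [0.33, 3.123, -0.0]
wrist_force: [2.2, -0.9, 2.0]
grip_width: 0.0249
finger_force: 45.0
```

```bash
python3 p.py 27 -32 27
```

```text
t14.35 tip bed [-28.1  -0.   25.2] Fbed [ 2.95 -0.38  0.75] Mw [-0.16 -0.71  0.05] w 0.0249
['-32', '27'] [0.17 0.   0.01]
```

apply_moves(
  targets=[
    [0,0.14,0,0.07,0],
    [0,0.14,0,0.07,0],
  ],
)

```text
t: 14.55
ee_pos: [0.4972, -0.1184, 0.2143]
tcp_rot: [0.33, 3.123, -0.0]
wrist_force: [3.1, -0.9, 5.0]
grip_width: 0.025
finger_force: 45.0
```

```bash
python3 p.py 27 -32 27
```

```text
t14.55 tip bed [-32.3   0.   25.1] Fbed [ 5.1  -0.2   2.97] Mw [-0.22 -1.11 -0.02] w 0.0250
['-32', '27'] [ 0.02 -0.   -0.07]
```

```bash
python3 p.py 27 -27 20 -28 30 -28 40 -28 50  -28 60 -28 70 -28 80 -28 90
```

```text
t14.55 tip bed [-32.3   0.   25.1] Fbed [ 5.1  -0.2   2.97] Mw [-0.22 -1.11 -0.02] w 0.0250
['-27', '20'] [-0.28 -0.    0.09]
['-28', '30'] [-0.07 -0.   -0.25]
['-28', '40'] [ 0.12 -0.   -0.61]
['-28', '50'] [ 0.3  -0.   -0.97]
['-28', '60'] [ 0.48 -0.   -1.32]
['-28', '70'] [ 0.66 -0.   -1.68]
['-28', '80'] [ 0.84 -0.   -2.04]
['-28', '90'] [ 1.02 -0.   -2.39]
```

apply_moves(
  targets=[
    [0,-0.28,0,0.09,0],
    [0,-0.28,0,0.09,0],
    [0,-0.18,0,-0.08,0],
    [0,-0.07,0,-0.25,0],
    [0,0.02,0,-0.43,0],
    [0,0.12,0,-0.61,0],
  ],
)

```text
t: 15.15
ee_pos: [0.4937, -0.1177, 0.2299]
tcp_rot: [-0.33, -3.124, 0.0]
wrist_force: [1.6, -0.2, -0.6]
grip_width: 0.0252
finger_force: 45.0
```

```bash
python3 p.py 27 -28 50  -28 60 -28 70 -28 80 -28 90
```

```text
t15.15 tip bed [-28.4   0.   40.6] Fbed [ 1.1   0.18 -1.28] Mw [-0.09 -0.34 -0.01] w 0.0252
['-28', '50'] [ 0.16 -0.   -0.34]
['-28', '60'] [ 0.34 -0.   -0.7 ]
['-28', '70'] [ 0.52 -0.   -1.05]
['-28', '80'] [ 0.7  -0.   -1.41]
['-28', '90'] [ 0.88 -0.   -1.77]
```

apply_moves(
  targets=[
    [0,0.1,0,-0.18,0],
    [0,0.2,0,-0.36,0],
    [0,0.3,0,-0.53,0],
    [0,0.39,0,-0.71,0],
  ],
)

```text
t: 15.55
ee_pos: [0.4844, -0.1157, 0.2475]
tcp_rot: [0.33, 3.124, -0.0]
wrist_force: [1.7, 0.5, -1.7]
grip_width: 0.0247
finger_force: 45.0
```

```bash
python3 p.py 27
```

```text
t15.55 tip bed [-28.9   0.   60.7] Fbed [ 0.65  0.82 -2.24] Mw [-0.02 -0.33 -0.06] w 0.0247
```

apply_moves(
  targets=[
    [0,0.1,0,-0.18,0],
    [0,0.2,0,-0.36,0],
    [0,0.3,0,-0.53,0],
    [0,0.39,0,-0.71,0],
    [0,0.5,0,-0.9,0],
    [0,0.5,0,-0.9,0],
  ],
)

```text
t: 16.15
ee_pos: [0.4722, -0.1131, 0.2702]
tcp_rot: [0.33, 3.124, -0.0]
wrist_force: [-0.2, -0.1, -1.1]
grip_width: 0.0249
finger_force: 45.0
```

```bash
python3 p.py 27 0 85 0 60 0 35 0 22 0 17
```

```text
t16.15 tip bed [-29.7   0.   86.6] Fbed [-0.7  -0.15 -0.92] Mw [ 0.03  0.06 -0.07] w 0.0249
['0', '85'] [-1.09 -0.   -0.48]
['0', '60'] [-1.54 -0.    0.41]
['0', '35'] [-1.99 -0.    1.3 ]
['0', '22'] [-2.23 -0.    1.76]
['0', '17'] [-2.32 -0.    1.94]
```

On the upper part of the lower stroke the contact force vanished, so the brush leans more than the jar (about 32°). I'll trim the tilt gently against the upper wall with a light grip, then redo the sequence properly.

apply_moves(
  targets=[
    [0,-0.7,0,-0.36,0],
    [0,-1.2,0,-0.61,0],
    [0,-1.2,0,-0.61,0],
  ],
)

```text
t: 16.45
ee_pos: [0.503, -0.1198, 0.2852]
tcp_rot: [0.33, 3.123, -0.0]
wrist_force: [-0.1, -0.3, -1.1]
grip_width: 0.0253
finger_force: 45.0
```

```bash
python3 p.py 27 10 86 16 86 20 86 26 86
```

```text
t16.45 tip bed [ 5.2 -0.1 85.6] Fbed [-0.59 -0.29 -0.98] Mw [0.06 0.09 0.02] w 0.0253
['10', '86'] [-0.17  0.   -0.1 ]
['16', '86'] [-0.38  0.   -0.21]
['20', '86'] [-0.52  0.   -0.28]
['26', '86'] [-0.74  0.   -0.39]
```

apply_moves(
  targets=[
    [0,-0.21,0,-0.11,0],
    [0,-0.21,0,-0.11,0],
    [0,-0.21,0,-0.11,0],
  ],
)

```text
t: 16.75
ee_pos: [0.5063, -0.1203, 0.2873]
tcp_rot: [-0.33, -3.123, -0.0]
wrist_force: [0.1, 0.0, -1.5]
grip_width: 0.0249
finger_force: 45.0
```

```bash
python3 p.py 27 10 86 16 86 20 86 26 86
```

```text
t16.75 tip bed [ 9.1  0.1 85.9] Fbed [-0.6   0.03 -1.42] Mw [0.08 0.24 0.02] w 0.0249
['10', '86'] [-0.03 -0.   -0.02]
['16', '86'] [-0.24 -0.   -0.13]
['20', '86'] [-0.39 -0.   -0.2 ]
['26', '86'] [-0.6  -0.   -0.31]
```

apply_moves(
  targets=[
    [0,0,0,0,0],
    [0,0,0,0,0],
    [0,-0.13,0,-0.07,0],
    [0,-0.26,0,-0.13,0],
    [0,-0.39,0,-0.2,0],
    [0,-0.54,0,-0.28,0],
    [0,-0.54,0,-0.28,0],
  ],
  force=5,
)

```text
t: 17.45
ee_pos: [0.5207, -0.1235, 0.2949]
tcp_rot: [0.33, 3.124, -0.0]
wrist_force: [0.2, 0.2, -1.5]
grip_width: 0.0255
finger_force: 5.0
```

```bash
python3 p.py 27 0 85
```

```text
t17.45 tip bed [25.7 -0.  86. ] Fbed [-0.56  0.23 -1.38] Mw [ 0.    0.06 -0.02] w 0.0255
['0', '85'] [0.9 0.  0.5]
```

apply_moves(
  targets=[
    [0,0,0,0,0],
    [0,0,0,0,0],
    [0,0,0,0,0],
  ],
  force=45,
)

```text
t: 17.75
ee_pos: [0.5199, -0.1233, 0.2946]
tcp_rot: [-0.33, -3.124, 0.0]
wrist_force: [-0.7, 0.4, -0.3]
grip_width: 0.0252
finger_force: 45.0
```

```bash
python3 p.py 27 0 85 -14 85 -18 85 -22 85
```

```text
t17.75 tip bed [24.8  0.  86.1] Fbed [-0.88  0.25  0.07] Mw [-0.02  0.04  0.01] w 0.0252
['0', '85'] [ 0.86 -0.    0.49]
['-14', '85'] [ 1.36 -0.    0.74]
['-18', '85'] [ 1.51 -0.    0.82]
['-22', '85'] [ 1.65 -0.    0.89]
```

apply_moves(
  targets=[
    [0,0.8,0,0.41,0],
    [0,1.15,0,0.6,0],
    [0,1.15,0,0.6,0],
  ],
)

```text
t: 18.05
ee_pos: [0.4907, -0.1169, 0.2792]
tcp_rot: [-0.33, -3.123, -0.001]
wrist_force: [-0.4, -0.3, -0.7]
grip_width: 0.0253
finger_force: 45.0
```

```bash
python3 p.py 27
```

```text
t18.05 tip bed [-8.7  0.1 86. ] Fbed [-0.57 -0.34 -0.45] Mw [0.04 0.06 0.05] w 0.0253
```

apply_moves(
  targets=[
    [0,0.15,0,0.08,0],
    [0,0.15,0,0.08,0],
    [0,0.15,0,0.08,0],
  ],
)

```text
t: 18.35
ee_pos: [0.4887, -0.1166, 0.2778]
tcp_rot: [0.33, 3.124, -0.0]
wrist_force: [0.1, -0.6, -2.2]
grip_width: 0.0248
finger_force: 45.0
```

```bash
python3 p.py 27
```

```text
t18.35 tip bed [-11.2   0.   85.7] Fbed [-0.83 -0.55 -2.03] Mw [-0.05 -0.   -0.04] w 0.0248
```

apply_moves(
  targets=[
    [0,0.15,0,0.08,0],
    [0,0.15,0,0.08,0],
    [0,0.15,0,0.08,0],
  ],
)

```text
t: 18.65
ee_pos: [0.4848, -0.1158, 0.2757]
tcp_rot: [0.33, 3.124, -0.0]
wrist_force: [1.9, -0.8, -0.5]
grip_width: 0.0251
finger_force: 45.0
```

```bash
python3 p.py 27
```

```text
t18.65 tip bed [-15.7   0.   85.6] Fbed [ 1.57 -0.38 -1.37] Mw [-0.1  -0.46 -0.01] w 0.0251
```

The tilt is now about 25°, and the tip touches the lower wall first. I'll go back to the bottom middle and do the lower stroke properly.

```bash
python3 p.py 24.8 0 85 0 60 0 35 0 24 0 21 0 19
```

```text
t18.65 tip bed [-22.6   0.   85.7] Fbed [ 1.57 -0.38 -1.37] Mw [-0.1  -0.46 -0.01] w 0.0251
['0', '85'] [-0.82 -0.   -0.39]
['0', '60'] [-1.27 -0.    0.51]
['0', '35'] [-1.73 -0.    1.4 ]
['0', '24'] [-1.93 -0.    1.79]
['0', '21'] [-1.98 -0.    1.9 ]
['0', '19'] [-2.02 -0.    1.97]
```

apply_moves(
  targets=[
    [0,-0.82,0,-0.39,0],
    [0,-1.27,0,0.51,0],
    [0,-1.73,0,1.4,0],
    [0,-1.93,0,1.79,0],
    [0,-1.98,0,1.9,0],
    [0,-2.02,0,1.97,0],
    [0,-2.02,0,1.97,0],
  ],
)

```text
t: 19.35
ee_pos: [0.5339, -0.1263, 0.227]
tcp_rot: [0.33, 3.124, -0.0]
wrist_force: [-0.2, 0.1, -1.1]
grip_width: 0.0248
finger_force: 45.0
```

```bash
python3 p.py 24.8 0 17
```

```text
t19.35 tip bed [ 0.   0.  19.5] Fbed [-0.71  0.08 -0.83] Mw [-0.    0.01  0.01] w 0.0248
['0', '17'] [-0.04 -0.    0.09]
```

apply_moves(
  targets=[
    [0,-0.03,0,0.06,0],
    [0,-0.03,0,0.06,0],
    [0,-0.03,0,0.06,0],
  ],
)

```text
t: 19.65
ee_pos: [0.5346, -0.1264, 0.2253]
tcp_rot: [0.33, 3.124, -0.0]
wrist_force: [-2.8, -0.4, 3.0]
grip_width: 0.0251
finger_force: 45.0
```

```bash
python3 p.py 24.8 0 18 -12 18 -22 18 -25 22 -26 30 -26 40 -26 50 -26 60 -26 70 -26 80 -26 88
```

```text
t19.65 tip bed [-0.1  0.1 17.7] Fbed [-1.   -0.94  3.88] Mw [ 0.13  0.44 -0.03] w 0.0251
['0', '18'] [ 0.   -0.   -0.01]
['-12', '18'] [ 0.43 -0.    0.2 ]
['-22', '18'] [ 0.78 -0.    0.39]
['-25', '22'] [ 0.96 -0.    0.3 ]
['-26', '30'] [ 1.15 -0.    0.03]
['-26', '40'] [ 1.33 -0.   -0.32]
['-26', '50'] [ 1.51 -0.   -0.68]
['-26', '60'] [ 1.69 -0.   -1.04]
['-26', '70'] [ 1.87 -0.   -1.39]
['-26', '80'] [ 2.05 -0.   -1.75]
['-26', '88'] [ 2.2  -0.   -2.04]
```

apply_moves(
  targets=[
    [0,0.43,0,0.2,0],
    [0,0.7,0,0.34,0],
    [0,0.82,0,0.4,0],
    [0,0.88,0,0.33,0],
    [0,0.95,0,0.2,0],
    [0,1.03,0,0.05,0],
    [0,1.12,0,-0.12,0],
  ],
)

```text
t: 20.35
ee_pos: [0.5072, -0.1206, 0.2282]
tcp_rot: [-0.33, -3.124, -0.0]
wrist_force: [0.2, 0.6, -1.2]
grip_width: 0.0252
finger_force: 45.0
```

```bash
python3 p.py 24.8 -24 40
```

```text
t20.35 tip bed [-23.7   0.   33. ] Fbed [-0.5   0.64 -1.12] Mw [ 0.01 -0.21 -0.04] w 0.0252
['-24', '40'] [ 0.14 -0.   -0.25]
```

apply_moves(
  targets=[
    [0,0.1,0,-0.18,0],
    [0,0.2,0,-0.35,0],
    [0,0.29,0,-0.52,0],
    [0,0.38,0,-0.7,0],
  ],
)

```text
t: 20.75
ee_pos: [0.4979, -0.1185, 0.2458]
tcp_rot: [0.33, 3.124, -0.0]
wrist_force: [1.5, -0.4, -1.4]
grip_width: 0.025
finger_force: 45.0
```

```bash
python3 p.py 24.8 -24 60
```

```text
t20.75 tip bed [-24.3   0.   53. ] Fbed [ 0.73 -0.06 -1.89] Mw [-0.06 -0.33  0.04] w 0.0250
['-24', '60'] [ 0.12 -0.   -0.26]
```

apply_moves(
  targets=[
    [0,0.1,0,-0.18,0],
    [0,0.2,0,-0.35,0],
    [0,0.29,0,-0.52,0],
    [0,0.38,0,-0.7,0],
    [0,0.5,0,-0.93,0],
  ],
)

```text
t: 21.25
ee_pos: [0.4855, -0.1159, 0.2689]
tcp_rot: [-0.33, -3.124, -0.0]
wrist_force: [1.0, 0.2, -1.2]
grip_width: 0.025
finger_force: 45.0
```

```bash
python3 p.py 24.8 -24 90
```

```text
t21.25 tip bed [-25.1   0.   79.3] Fbed [ 0.34  0.4  -1.5 ] Mw [-0.05 -0.32 -0.08] w 0.0250
['-24', '90'] [ 0.16 -0.   -0.4 ]
```

Contact held the whole way up. I'll add one firmer rub down and up the same wall.

```bash
python3 p.py 24.8 -29 79 -29 60 -29 40 -28 22 -29 40 -29 60 -29 85
```

```text
t21.25 tip bed [-25.1   0.   79.3] Fbed [ 0.34  0.4  -1.5 ] Mw [-0.05 -0.32 -0.08] w 0.0250
['-29', '79'] [ 0.13 -0.    0.08]
['-29', '60'] [-0.21 -0.    0.76]
['-29', '40'] [-0.57 -0.    1.47]
['-28', '22'] [-0.94 -0.    2.1 ]
['-29', '40'] [-0.57 -0.    1.47]
['-29', '60'] [-0.21 -0.    0.76]
['-29', '85'] [ 0.24 -0.   -0.13]
```

apply_moves(
  targets=[
    [0,0.13,0,0.08,0],
    [0,-0.04,0,0.42,0],
    [0,-0.21,0,0.76,0],
    [0,-0.39,0,1.1,0],
    [0,-0.57,0,1.47,0],
    [0,-0.76,0,1.8,0],
    [0,-0.94,0,2.1,0],
    [0,-0.94,0,2.1,0],
  ],
)

```text
t: 22.05
ee_pos: [0.5092, -0.121, 0.2147]
tcp_rot: [-0.33, -3.123, -0.0]
wrist_force: [4.9, -1.4, -0.4]
grip_width: 0.0251
finger_force: 45.0
```

```bash
python3 p.py 24.8
```

```text
t22.05 tip bed [-28.1   0.   20. ] Fbed [ 4.4  -0.35 -2.65] Mw [-0.26 -1.24 -0.  ] w 0.0251
```

apply_moves(
  targets=[
    [0,0.12,0,-0.21,0],
    [0,0.25,0,-0.42,0],
    [0,0.37,0,-0.63,0],
    [0,0.49,0,-0.84,0],
  ],
)

```text
t: 22.45
ee_pos: [0.4969, -0.1183, 0.237]
tcp_rot: [0.33, 3.124, 0.0]
wrist_force: [5.6, -0.9, -2.0]
grip_width: 0.0252
finger_force: 45.0
```

```bash
python3 p.py 24.8
```

```text
t22.45 tip bed [-29.1   0.1  45.7] Fbed [ 4.17  0.34 -4.35] Mw [-0.36 -1.48  0.02] w 0.0252
```

apply_moves(
  targets=[
    [0,0.12,0,-0.23,0],
    [0,0.24,0,-0.46,0],
    [0,0.36,0,-0.69,0],
    [0,0.48,0,-0.92,0],
    [0,0.62,0,-1.2,0],
    [0,0.62,0,-1.2,0],
  ],
)

```text
t: 23.05
ee_pos: [0.4814, -0.115, 0.2679]
tcp_rot: [0.33, 3.124, -0.0]
wrist_force: [1.9, -1.1, 2.1]
grip_width: 0.0249
finger_force: 45.0
```

```bash
python3 p.py 24.8 0 85 0 60 0 35 0 24 0 19.5
```

```text
t23.05 tip bed [-29.2   0.1  80.3] Fbed [ 2.83 -0.63  0.88] Mw [-0.21 -0.74  0.04] w 0.0249
['0', '85'] [-0.96 -0.   -0.7 ]
['0', '60'] [-1.41 -0.    0.19]
['0', '35'] [-1.86 -0.    1.08]
['0', '24'] [-2.06 -0.    1.47]
['0', '19.5'] [-2.15 -0.    1.64]
```

apply_moves(
  targets=[
    [0,0,0,0,0],
    [0,0,0,0,0],
    [0,0.12,0,0.06,0],
    [0,0.25,0,0.13,0],
    [0,0.32,0,0.16,0],
    [0,0.32,0,0.16,0],
  ],
  force=5,
)

```text
t: 23.65
ee_pos: [0.4733, -0.1133, 0.2629]
tcp_rot: [-0.33, -3.124, -0.0]
wrist_force: [1.1, -0.1, -0.5]
grip_width: 0.0257
finger_force: 5.0
```

apply_moves(
  targets=[
    [0,0,0,0,0],
    [0,0,0,0,0],
    [0,0,0,0,0],
  ],
  force=45,
)

```text
t: 23.95
ee_pos: [0.4739, -0.1134, 0.2631]
tcp_rot: [0.33, 3.124, 0.0]
wrist_force: [0.4, 0.5, -0.6]
grip_width: 0.0253
finger_force: 45.0
```

```bash
python3 p.py 27 0 85 0 80 5 80 10 80 15 80; python3 p.py 30.5
```

```text
t23.95 tip bed [-31.4   0.   79.5] Fbed [-0.04  0.54 -0.63] Mw [ 0.04 -0.07 -0.02] w 0.0253
['0', '85'] [-1.02 -0.   -0.77]
['0', '80'] [-1.11 -0.   -0.59]
['5', '80'] [-1.29 -0.   -0.68]
['10', '80'] [-1.47 -0.   -0.77]
['15', '80'] [-1.64 -0.   -0.86]
t23.95 tip bed [-20.4   0.   79.8] Fbed [-0.04  0.54 -0.63] Mw [ 0.04 -0.07 -0.02] w 0.0253
```

```bash
python3 p.py 31 0 85 0 60 0 35 0 25 0 21
```

```text
t23.95 tip bed [-18.8   0.   79.9] Fbed [-0.04  0.54 -0.63] Mw [ 0.04 -0.07 -0.02] w 0.0253
['0', '85'] [-0.58 -0.   -0.52]
['0', '60'] [-1.03 -0.    0.37]
['0', '35'] [-1.49 -0.    1.26]
['0', '25'] [-1.67 -0.    1.61]
['0', '21'] [-1.74 -0.    1.76]
```

apply_moves(
  targets=[
    [0,-0.58,0,-0.52,0],
    [0,-1.03,0,0.37,0],
    [0,-1.49,0,1.26,0],
    [0,-1.67,0,1.61,0],
    [0,-1.74,0,1.76,0],
    [0,-1.74,0,1.76,0],
    [0,-1.74,0,1.76,0],
  ],
)

```text
t: 24.65
ee_pos: [0.5163, -0.1225, 0.2199]
tcp_rot: [0.33, 3.123, -0.0]
wrist_force: [-0.2, 0.0, -0.8]
grip_width: 0.0252
finger_force: 45.0
```

```bash
python3 p.py 31
```

```text
t24.65 tip bed [ 0.3  0.  21.7] Fbed [-0.56 -0.02 -0.63] Mw [ 0.04 -0.01  0.  ] w 0.0252
```

apply_moves(
  targets=[
    [0,-0.03,0,0.06,0],
    [0,-0.03,0,0.06,0],
    [0,-0.03,0,0.06,0],
  ],
)

```text
t: 24.95
ee_pos: [0.5171, -0.1227, 0.218]
tcp_rot: [0.33, 3.124, -0.0]
wrist_force: [0.1, -0.0, -0.8]
grip_width: 0.0252
finger_force: 45.0
```

```bash
python3 p.py 31
```

```text
t24.95 tip bed [ 0.   0.  19.6] Fbed [-0.3  -0.01 -0.74] Mw [0.01 0.05 0.03] w 0.0252
```

apply_moves(
  targets=[
    [0,-0.02,0,0.05,0],
    [0,-0.02,0,0.05,0],
    [0,-0.02,0,0.05,0],
  ],
)

```text
t: 25.25
ee_pos: [0.5175, -0.1228, 0.2165]
tcp_rot: [-0.33, -3.124, 0.0]
wrist_force: [-1.2, 0.7, 3.0]
grip_width: 0.0251
finger_force: 45.0
```

```bash
python3 p.py 31 0 18 12 18 22 18 25 22 26 30 26 40 26 60 26 80
```

```text
t25.25 tip bed [-0.2  0.  18.1] Fbed [0.22 0.41 3.23] Mw [0.11 0.34 0.01] w 0.0251
['0', '18'] [-0.01 -0.   -0.  ]
['12', '18'] [-0.44 -0.   -0.22]
['22', '18'] [-0.79 -0.   -0.4 ]
['25', '22'] [-0.83 -0.   -0.6 ]
['26', '30'] [-0.72 -0.   -0.9 ]
['26', '40'] [-0.54 -0.   -1.26]
['26', '60'] [-0.17 -0.   -1.97]
['26', '80'] [ 0.19 -0.   -2.68]
```

The bottom middle is felt again at about 4 N. Now the upper wall.

apply_moves(
  targets=[
    [0,-0.44,0,-0.22,0],
    [0,-0.7,0,-0.36,0],
    [0,-0.82,0,-0.42,0],
    [0,-0.83,0,-0.6,0],
    [0,-0.75,0,-0.83,0],
    [0,-0.63,0,-1.08,0],
  ],
)

```text
t: 25.85
ee_pos: [0.5325, -0.1259, 0.2435]
tcp_rot: [-0.33, -3.124, -0.0]
wrist_force: [-1.9, -0.1, -3.0]
grip_width: 0.0248
finger_force: 45.0
```

```bash
python3 p.py 31
```

```text
t25.85 tip bed [25.7  0.1 35.2] Fbed [-3.02 -0.51 -1.82] Mw [ 0.06  0.6  -0.01] w 0.0248
```

apply_moves(
  targets=[
    [0,0.09,0,-0.18,0],
    [0,0.18,0,-0.36,0],
    [0,0.27,0,-0.54,0],
    [0,0.36,0,-0.72,0],
  ],
)

```text
t: 26.25
ee_pos: [0.5239, -0.1241, 0.2618]
tcp_rot: [0.33, 3.124, 0.0]
wrist_force: [-1.3, 0.3, -4.2]
grip_width: 0.0252
finger_force: 45.0
```

```bash
python3 p.py 31
```

```text
t26.25 tip bed [26.1  0.1 55.5] Fbed [-3.09  0.05 -3.14] Mw [ 0.17  0.63 -0.02] w 0.0252
```

apply_moves(
  targets=[
    [0,0.09,0,-0.18,0],
    [0,0.18,0,-0.36,0],
    [0,0.27,0,-0.54,0],
    [0,0.36,0,-0.72,0],
    [0,0.46,0,-0.93,0],
  ],
)

```text
t: 26.75
ee_pos: [0.5127, -0.1217, 0.285]
tcp_rot: [-0.33, -3.124, -0.0]
wrist_force: [-1.5, 0.7, -3.5]
grip_width: 0.025
finger_force: 45.0
```

```bash
python3 p.py 31 29 79 29 60 29 40 28 22 28 45 28 60 28 85
```

```text
t26.75 tip bed [26.5  0.1 81.3] Fbed [-3.02  0.37 -2.44] Mw [0.14 0.62 0.06] w 0.0250
['29', '79'] [-0.13 -0.    0.04]
['29', '60'] [-0.48 -0.    0.71]
['29', '40'] [-0.84 -0.    1.43]
['28', '22'] [-1.13 -0.    2.09]
['28', '45'] [-0.71 -0.    1.27]
['28', '60'] [-0.44 -0.    0.73]
['28', '85'] [ 0.01 -0.   -0.16]
```

The upper stroke held a steady 2.5 N or so up to s = 81 mm. Next I withdraw along the jar's axis.

```bash
python3 p.py 31 0 85 0 110 0 152
```

```text
t26.75 tip bed [26.5  0.1 81.3] Fbed [-3.02  0.37 -2.44] Mw [0.14 0.62 0.06] w 0.0250
['0', '85'] [ 1.01 -0.    0.35]
['0', '110'] [ 1.46 -0.   -0.54]
['0', '152'] [ 2.23 -0.   -2.04]
```

apply_moves(
  targets=[
    [0,0.6,0,0.2,0],
    [0,1.01,0,0.35,0],
    [0,1.2,0,0,0],
    [0,1.46,0,-0.54,0],
    [0,1.85,0,-1.3,0],
    [0,2.23,0,-2.04,0],
    [0,2.23,0,-2.04,0],
    [0,2.23,0,-2.04,0],
  ],
)

```text
t: 27.55
ee_pos: [0.4589, -0.1103, 0.3365]
tcp_rot: [0.33, 3.122, -0.001]
wrist_force: [0.0, -0.4, -1.0]
grip_width: 0.0252
finger_force: 45.0
```

```bash
python3 d.py -149 244.6 340 -149 244.6 250
```

```text
t27.55 cradle [-161.    -0.   336.5] F [ 0.03 -0.38 -1.04] M [ 0.01  0.05 -0.01] w 0.0252 ff 45.0 q6 -1.72
turn units 0.0
['-149', '244.6', '340'] [-0.48  9.79 -0.14]
['-149', '244.6', '250'] [-0.48  9.79  3.46]
```

apply_moves(
  targets=[
    [0,0,2,-0.14,0],
    [0,-0.2,4,-0.14,0],
    [0,-0.48,6,-0.14,0],
    [0,-0.48,8,-0.14,0],
    [0,-0.48,9.4,-0.14,0],
    [0,-0.48,9.79,0,0],
    [0,-0.48,9.79,1.5,0],
    [0,-0.48,9.79,3.4,0],
  ],
)

```text
t: 28.35
ee_pos: [0.5225, 0.1271, 0.2503]
tcp_rot: [0.328, 3.121, 0.001]
wrist_force: [0.3, 0.1, -2.3]
grip_width: 0.0254
finger_force: 45.0
```

apply_moves(
  targets=[
    [0,0,0,0,0],
    [0,0,0,0,0],
    [0,0,0,0,0],
  ],
)

```text
t: 28.65
ee_pos: [0.5226, 0.1266, 0.2527]
tcp_rot: [0.33, 3.121, 0.001]
wrist_force: [-0.2, -0.3, 0.1]
grip_width: 0.0247
finger_force: 45.0
```

```bash
python3 d.py -149 244.6 250 -113 244.6 190; python3 - <<'E'
from cal import *
a=shot('scene','r1')['image'].mean(2)
g=W2C(read_state()['ee_pos'])+[0,0,.0188]
for ph in(24,28,32,36):
    r_=np.radians(ph); d=np.array([np.sin(r_),0,-np.cos(r_)]); n=np.array([np.cos(r_),0,np.sin(r_)])
    print(ph,proj(S,[C2W(g+d*.075),C2W(g+d*.105),C2W(g+d*.18),C2W(g+d*.18+n*.0205)]).round(1).tolist())
x=int(proj(S,C2W(g+[.05,0,-.1]))[0][0]); print(x)
for v in range(160,232,2): print(v,a[v,x-18:x+19:4].astype(int))
E
```

```text
t28.65 cradle [-148.4  244.9  252.7] F [-0.23 -0.28  0.11] M [ 0.02  0.07 -0.  ] w 0.0247 ff 45.0 q6 -1.23
turn units -0.0
['-149', '244.6', '250'] [ 0.03 -0.01  0.11]
['-113', '244.6', '190'] [-1.41 -0.02  2.51]
24 [[365.3, 166.1], [364.7, 176.7], [363.3, 202.1], [364.2, 204.8]]
28 [[365.5, 166.6], [365.0, 177.4], [363.8, 203.6], [364.8, 205.9]]
32 [[365.8, 167.0], [365.4, 178.0], [364.4, 204.9], [365.5, 206.7]]
36 [[366.0, 167.2], [365.8, 178.4], [365.1, 205.8], [366.1, 207.2]]
364
160 [ 70  81  77  81 201 219 255  80  76  65]
162 [ 71  75  72  80 213 214 255  78  78  69]
164 [ 74  75  76  83 190 247 245  80  79  73]
166 [ 78  80  79  76 117 244 126  77  80  76]
168 [ 75  75  82  72  76 193  73  80  80  76]
170 [ 77  76  76  76  72 252  73  77  72  78]
172 [ 74  81  73  74  78 255  75  80  81  77]
174 [ 79  76  78  78  78 255  77  77  79  77]
176 [ 78  79  73  81  72 255  78  75  79  77]
178 [ 76  79  77  73 110 255 133  77  80  76]
180 [ 78  81  71  96 151 179 200  68  77  83]
182 [ 74  76  81 116 234 255 255  83  80  79]
184 [ 78  80  78 178 132 141 221  81  79  75]
186 [ 76  78 
[... 304 characters left out ...]
 76]
200 [ 78  78  77 182 107 154 161  68  77  75]
202 [ 79  75  81  93 155 233 215  70  77  77]
204 [ 77  80  78 122 254 255 255  72  79  78]
206 [ 82  77  81  75  89 109  65  79  75  77]
208 [80 80 75 78 75 74 76 75 80 77]
210 [79 75 76 75 78 79 79 80 79 75]
212 [75 80 77 78 81 75 80 81 74 78]
214 [77 76 78 75 58 66 77 76 81 80]
216 [ 82  80  76 194 255 255  76  71  78  79]
218 [ 77  76  49 250 200 198 240  57  83  79]
220 [ 81  77 255 228 204 200 190 255  74  81]
222 [ 84  77 255 229 205 202 187 236  73  76]
224 [ 80  76 255 209 205 199 186 144  63  82]
226 [ 75  73 255 195 202 202 189 137  61  80]
228 [ 79  76 255 190 206 197 185 242  71  83]
230 [ 75  90 170 255 196 193 170 255  74  81]
```

apply_moves(
  targets=[
    [0,-0.5,0,0.9,0],
    [0,-1.0,0,1.75,0],
    [0,-1.41,0,2.5,0],
    [0,-1.41,0,2.5,0],
    [0,-1.41,0,2.5,0],
  ],
)

```text
t: 29.2
ee_pos: [0.5562, 0.1193, 0.1895]
tcp_rot: [0.331, 3.123, 0.0]
wrist_force: [-0.4, -0.3, -1.5]
grip_width: 0.025
finger_force: 45.0
```

```bash
python3 d.py
```

```text
t29.20 cradle [-114.   244.9  189.5] F [-0.35 -0.31 -1.54] M [ 0.03  0.05 -0.  ] w 0.0250 ff 45.0 q6 -1.25
turn units 0.0
```

apply_moves(
  targets=[
    [0,0,0,0,0],
    [0,0,0,0,0],
    [0,-0.72,0,0.48,0],
    [0,-1.24,0,0.24,0],
    [0,-1.72,0,0,0],
    [0,-2.24,0,-0.24,0],
    [0,-2.72,0,-0.4,0],
    [0,-2.72,0,-0.4,0],
  ],
  force=5,
)

```text
t: 30.0
ee_pos: [0.6237, 0.1049, 0.1993]
tcp_rot: [0.33, 3.122, 0.001]
wrist_force: [0.3, -0.9, -1.0]
grip_width: 0.0252
finger_force: 5.0
```

```bash
python3 d.py -18 244.6 206 -12 244.6 206
```

```text
t30.00 cradle [-45.  244.9 199.3] F [ 0.3  -0.95 -1.03] M [-0.01  0.04 -0.04] w 0.0252 ff 5.0 q6 -1.29
turn units -0.0
['-18', '244.6', '206'] [-1.08 -0.01 -0.26]
['-12', '244.6', '206'] [-1.32 -0.01 -0.26]
```

apply_moves(
  targets=[
    [0,-0.5,0,-0.16,0],
    [0,-1.08,0,-0.26,0],
    [0,-1.32,0,-0.26,0],
    [0,-1.32,0,-0.26,0],
    [0,-0.78,0,0,0],
    [0,-0.78,0,0.6,0],
    [0,-0.78,0,1.1,0],
    [0,-0.78,0,1.1,0],
  ],
)

```text
t: 30.8
ee_pos: [0.6401, 0.1012, 0.1691]
tcp_rot: [-0.33, -3.122, 0.001]
wrist_force: [-0.8, -0.5, 2.1]
grip_width: 0.0252
finger_force: 5.0
```

```bash
python3 d.py -25.6 244.6 167.4; python3 - <<'E'
from h import *
a=shot('scene','v1')['image'][150:270,215:400,::-1]
cv2.imwrite('pics/v1.png',cv2.resize(a,None,fx=4,fy=4,interpolation=cv2.INTER_CUBIC))
E
```

```text
t30.80 cradle [-28.1 244.7 169.1] F [-0.79 -0.45  2.09] M [0.03 0.1  0.04] w 0.0252 ff 5.0 q6 -1.30
turn units 0.0
['-25.6', '244.6', '167.4'] [-0.1  -0.    0.07]
```

View pics/v1.png

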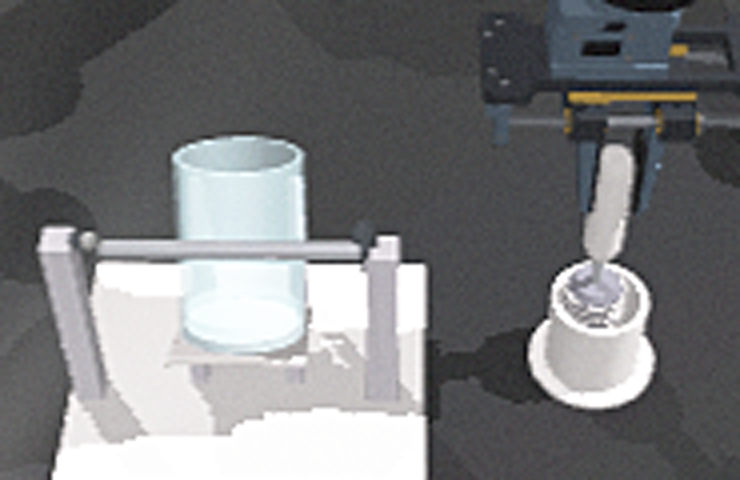

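The bar is level and locked with the jar in place. The brush sits upright in its cup in the same pose as at the first grasp, so I'll settle it and release.

apply_moves(
  targets=[
    [0,-0.1,0,0.03,0],
    [0,-0.1,0,0.06,0],
    [0,-0.1,0,0.06,0],
    [0,-0.1,0,0.06,0],
  ],
  force=3,
)

```text
t: 31.25
ee_pos: [0.644, 0.1005, 0.1695]
tcp_rot: [0.33, 3.124, 0.0]
wrist_force: [-0.0, -0.2, 2.1]
grip_width: 0.0256
finger_force: 3.0
```

apply_moves(
  targets=[
    [0.32,0,0,0,0],
    [0.36,0,0,0,0],
    [0.45,0,0,0,0],
    [0.6,0,0,0,0],
    [0.8,0,0,0,0],
    [0.8,0,0,0,0],
    [0.8,0,0,0,0],
    [0.8,0,0,0,0],
  ],
)

```text
t: 32.05
ee_pos: [0.6438, 0.1005, 0.1691]
tcp_rot: [-0.33, -3.124, 0.0]
wrist_force: [0.1, 0.6, -0.3]
grip_width: 0.0731
finger_force: 0.0
```

```bash
python3 d.py; python3 - <<'E'
from h import *
a=shot('scene','v2')['image'].mean(2);b=np.load('pics/scene0.npz')['image'].mean(2)
for v in range(196,236,3): print(v,a[v,354:384:3].astype(int),b[v,354:384:3].astype(int))
E
```

```text
t32.05 cradle [-24.4 244.8 169.1] F [ 0.12  0.56 -0.27] M [ 0.   -0.01  0.01] w 0.0731 ff 0.0 q6 -1.30
turn units 0.0
196 [ 43  72  76 166 190 193 173  72  71  42] [ 85  77  79 163 194 213 253  73  82  80]
199 [ 43  78  73 176 191 193 114  77  76  63] [ 79  76  75 175 197 215 235  75  80  80]
202 [ 62  78  69 181 196 190  91  72  77  82] [ 74  78  74 179 199 220 164  81  76  78]
205 [ 73  77  67 179 194 194  70  72  69  77] [ 78  77  73 189 202 220 122  81  80  78]
208 [ 77  70  61 186 197 189  66  75  80  73] [ 79  81  65 190 199 227  76  75  79  77]
211 [ 73  73  61 190 195 185  75  78  82  73] [ 72  76  67 192 199 236  63  77  80  76]
214 [ 76  72  63 159 188  85  73  75  73  72] [ 78  77  60 195 210 160  79  77  83  81]
217 [ 61 255 241 166 201 255  71  79  70  70] [ 70 255 248 165 193 255  76  74  80  76]
220 [255 157 129 148 201 201 177 160  74  75] [255 239 222 169 211 232 184 166  80  78]
223 [197 145 169 207 172 188 185 255  59  74] [217 166 210 214 180 206 209 255  66  81]
226 [255 138 220 170 178 255 166 255  59  75] [239 145 150 176 183 165 165 255  62  77]
229 [165 255 154 179 255 255 147 255  73  80] [176 255 150 149 162 202 151 255  72  76]
232 [172 180 255 255 228 255 238 226  74  79] [181 183 255 255 255 255 243 233  75  79]
235 [175 185 191 191 194 207 226 255  55  79] [180 188 200 198 202 217 231 255  65  84]
```

Released, and the brush stands just as it did at the start. Now I retreat straight up.

apply_moves(
  targets=[
    [0.8,0,0,-0.8,0],
    [0.8,0,0,-2,0],
    [0.8,0,0,-4,0],
    [0.8,0,0,-6,0],
    [0.8,2,0,-6,0],
    [0.8,4,0,-6,0],
    [0.8,4,0,-6,0],
    [0.8,4,0,-6,0],
  ],
)

```text
t: 32.9
ee_pos: [0.5453, 0.1217, 0.3197]
tcp_rot: [0.329, 3.124, 0.0]
wrist_force: [0.3, -0.9, 0.6]
grip_width: 0.0731
finger_force: 0.0
```

apply_moves(
  targets=[
    [0.8,0,0,0,0],
    [0.8,0,0,0,0],
    [0.8,0,0,0,0],
    [0.8,0,0,0,0],
  ],
)

```text
t: 33.3
ee_pos: [0.5465, 0.1213, 0.3188]
tcp_rot: [-0.331, -3.124, 0.0]
wrist_force: [0.3, -0.0, 0.7]
grip_width: 0.0735
finger_force: 0.0
```

```bash
python3 - <<'E'
from h import *
a=shot('scene','v3')['image'].mean(2);b=np.load('pics/scene0.npz')['image'].mean(2);k=np.load('pics/k2.npz')['image'].mean(2)
d=np.abs(a-b)[180:255,345:395]; print('stand/brush diff',d.mean(), (d>60).sum())
for v in range(186,216,6): print(v,a[v,354:384:3].astype(int),b[v,354:384:3].astype(int))
d=np.abs(a-k)[170:275,225:300]; print('cradle diff vs locked',d.mean(),(d>60).sum())
for c_ in(242,258,300): print(a[203:217,c_].astype(int))
E
```

```text
stand/brush diff 5.135377777777777 54
186 [ 82  80  75  75 255 255 101  79  77  78] [ 81  75  81  80  45 165  62  79  77  79]
192 [ 78  80  78 139 191 219 253  67  77  78] [ 79  78  82 109 193 233 255  64  78  78]
198 [ 84  82  79 172 199 208 240  77  78  80] [ 79  83  78 174 198 213 235  77  76  78]
204 [ 74  75  75 189 199 223 122  75  78  73] [ 80  80  75 189 198 220 116  78  78  78]
210 [ 78  76  64 193 197 237  66  76  81  77] [ 78  81  64 191 197 235  68  79  80  82]
cradle diff vs locked 5.198730158730159 41
[ 95  95  97  98  95  90  75 255 255 248 199 105 133 249]
[110 104 109 104  89  89  71 255 255 254 209 130  56 252]
[ 77  81  79  78  77  71  48 247 255 255 228 163  47 255]
```

The brush stands where it started, the keeper is still locked, and the arm touches nothing.

```bash
python3 -c "
from workcell import finish_job
print(finish_job())"
```

```text
the job is handed in; nothing more can be done
None
```

I've handed the job in: the jar is locked, its bottom middle was felt and both walls scrubbed in order, the brush is back upright in its stand, and nothing else was touched; the first lower-wall pass lost contact near the top, so I re-angled the brush and repeated it before the upper wall.

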